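# Batch-check cell-fixture springs on the spring tester

### The arm

A 6-joint arm with a two-finger parallel gripper is mounted at the origin on the work surface. World frame = base frame: x ahead of the robot, y to its left, z up, the work surface at z = 0. Lengths are in m, angles in rad, forces in N, time in s.
With the tool pointing down it reaches from about 0.25 to 0.775 m from the base axis. Payload 8.9 kg.
Tool frame: the origin (TCP) lies on the centre line of the jaws, within the pads' length; the fingertips stand 25 mm ahead of it and the grasp point (between the pads) lies 6 mm ahead of it; z points along the fingers, y is the direction in which the jaws open and shut (so a half turn about z gives the same grasp; the last joint's range is limited). The gripper opens to 85 mm and grips with 20 to 120 N. Pads are 22 mm wide; open, the fingers measure 114 mm over their backs; the gripper's body (76 mm by 85 mm) begins 54 mm behind the grasp point. The pads swing forward as they close: fully open they stand 13 mm farther back than shut.
Start: joints at [-0.139, 0.291, -0.153, 1.127, 0, 1.431], TCP at [0.525, 0, 0.256] pointing down, gripper open.
Joint ranges: [-2.52, 2.52], [-0.91, 1.74], [-1.3, 1.37], [-1.96, 2.02], [-1.52, 1.47], [-3.14, 3.14]. Speed limits (rad/s): [2.22, 2.22, 2.79, 3.14, 3.14, 3.14].

### API

Orientations are given as a unit quaternion [w, x, y, z].
In Python, from bench import r gives the robot as it stands.
- The arm moves only by the shell command python3 -m handwheel 'ROWS'. ROWS is JSON, a list of rows, each an object of numbers: "tx", "ty", "tz": the shift along the tool's x, y, z in cm; "spin": the turn about the tool's z in rad; "fingers": the finger opening in cm, from 0 to 8.54. In form: [{"tx": .., "ty": .., "tz": .., "spin": .., "fingers": ..}, ...]. A call has exactly 5 rows; each row shifts and turns the commanded pose from where the row before left it, along the tool's axes as they then stand; what a row does not reach is not made up. A row lasts 1/12 s, in which the tool goes at most 41.7 mm and 7.16 degrees, less where a joint would pass 70% of its speed; a pose out of reach is approached as far as the arm can. A call with a gripper value outside its range is refused whole. The fingers move at their own pace and stop on an object; the grip force is fixed at half the most. Time passes only in rows, so rows that do not move let the fingers close, or fill a call up. It gives the time, the measured TCP pose, the force and the opening at its end, in the units of the state.
- r.get_obs(): the state, without advancing time (a new reading comes with each control period).
- r.snapshot(name): name is "scene" or "side" or "wrist"; returns the picture (480x640x3 uint8, blue, green, red); there is no depth.
- r.camera_info(name): a dict with "fx", "fy", "cx", "cy" (pixels), "R" (3x3) and "t" (3): a world point X has camera coordinates R X + t; the wrist camera has in their place "mount" (4x4, takes a point from camera to tool coordinates, whose origin is the TCP and whose axes are the flange's). Camera axes: x right, y down, z forward; pixel columns grow to the right and rows downward; lengths in m; the calibration is good to about 2 mm. A picture is of the moment at which its call begins: read the wrist's pose just before it. camera_info takes no time and is no camera call.
- r.job_done(): hands the job in, once; it reports no verdict.
The state is a dict: "clock": time; "joint_positions": joint angles; "joint_vel": joint speeds; "tau": joint torques, N m; "ee_pos": TCP position; "tcp_rot": TCP orientation; "force": force on the tool from outside, world axes, zero at the start; "torque": the same for the moment, N m; "width": opening from 0.0 (shut) to 1.0 (fully open).
Only numpy, scipy, OpenCV 4.12 (cv2) and the standard library are available. Lean on these libraries where they do the work, as an engineer would, in place of code of your own. Each camera call takes 0.05 s, during which the arm holds its last target. There are 200 camera calls.

### The job

Check every spring unit on the bench, working from the narrowest cap to the widest: stand it in the middle of the tester plate, press its cap straight down until its top is level with the black height mark, hold it there for a second while you read the needle (do not crush it past the mark), let it up, and with that spring still standing on the plate swing the tally counter's advance lever fully to its stop and let it spring back. Then stand the spring upright in the plain tray if the needle reached the brass limit hand at the mark, or in the tray with upright ears if it fell short, and leave the other things on the bench where they are.

Things in the scene. Friction and masses are not known exactly. Their poses are not given: they have to be found in the camera images.
- tester: fixed spring tester, white base 30 mm high, own x -70..180, y -150..65 mm. Origin under the plate centre at bench height; own x points to the dial. On it: square steel plate (72 x 72, with a ring line) at own (0,0); dial drum (100 across, top 56 over the bench) at (118,0); mark post (10 thick, top 92) at (45,50); tally counter box (x 25..95, y -140..-90, top 64) with its lever
- plate (a point): centre of the tester plate's upper face, unloaded, 32 mm over the bench (2 mm proud of the deck). This point is fixed to the base; the plate itself sinks 0.3 mm per newton
- mark (a point): the height mark: the middle of the 3 mm black collar and finger on the mark post, 72 mm over the bench, i.e. 40 mm above the unloaded plate and 12 mm below the top of a spring unit standing there. Fixed to the base; z up
- needle (a joint): the dial's black needle (long, thin), turned by the force on the plate: 0.2 rad per newton, clockwise seen from above, 0 unloaded; 10 ticks of 2 N. A spring unit's own weight shows as about 0.2 rad. At the mark the spring units give roughly 7 to 20 N
- limit (a joint): the brass limit hand (flat, with an arrow-shaped tab on the dial's rim), preset and fixed for the run, same zero, direction and scale in rad as the needle
- lever (a joint): tally counter's sprung advance lever, rad: 0 at rest (arm slants up 0.8 rad), 0.8 at its stop (arm level). Swings down about a pivot along the tester's own y at tester-own (45,-115), 76 mm over the bench; the arm runs from the pivot toward own -x. Springs back by itself; 1.2 N at rest to 2.8 N at the stop, pushed at the pad
- lever_pad (a point): middle of the upper face of the lever's black thumb pad (32 long x 28 wide x 8 mm), 80 mm from the pivot along the arm and 5 mm above the arm's axis; z is normal to the pad (vertical at the stop, leaning 0.8 rad at rest)
- tray_plain: tray for springs that pass: white, open, low, no ears, 80 (own x) x 190 (own y) mm outside, walls 4 mm thick and 12 mm high, floor 4 mm thick. Fixed to the bench. Origin centre of underside
- tray_eared: tray for springs that fail: the same tray with an upright ear (40 wide, 4 thick, standing to 44 mm over the bench) at each short end (own y = +-93 mm). Fixed to the bench
- spring_20: loose spring unit with a 20 mm cap: coil spring between a steel foot disc (32 mm across, 6 thick) and a round aluminium cap (20 mm across, from 34 to 52 mm above the foot's underside); 52 mm tall, about 100 g. Take it by the cap, which slides straight down (up to 20 mm) against the spring. Origin centre of the foot's underside, z up through the cap. May be absent
- spring_20_top (a point): centre of the top face of the 20 mm cap; goes down with the cap
- spring_26: loose spring unit with a 26 mm cap: coil spring between a steel foot disc (38 mm across, 6 thick) and a round aluminium cap (26 mm across, from 34 to 52 mm above the foot's underside); 52 mm tall, about 100 g. Take it by the cap, which slides straight down (up to 20 mm) against the spring. Origin centre of the foot's underside, z up through the cap. May be absent
- spring_26_top (a point): centre of the top face of the 26 mm cap; goes down with the cap
- spring_32: loose spring unit with a 32 mm cap: coil spring between a steel foot disc (44 mm across, 6 thick) and a round aluminium cap (32 mm across, from 34 to 52 mm above the foot's underside); 52 mm tall, about 100 g. Take it by the cap, which slides straight down (up to 20 mm) against the spring. Origin centre of the foot's underside, z up through the cap. May be absent
- spring_32_top (a point): centre of the top face of the 32 mm cap; goes down with the cap
- spring_38: loose spring unit with a 38 mm cap: coil spring between a steel foot disc (50 mm across, 6 thick) and a round aluminium cap (38 mm across, from 34 to 52 mm above the foot's underside); 52 mm tall, about 100 g. Take it by the cap, which slides straight down (up to 20 mm) against the spring. Origin centre of the foot's underside, z up through the cap. May be absent
- spring_38_top (a point): centre of the top face of the 38 mm cap; goes down with the cap
- mouse: bystander: computer mouse, black, 105 x 62 x 34 mm; origin centre of underside (as laid). To be left alone
- booklet: bystander: blue and white booklet, 100 x 140 x 13 mm; origin centre of underside (as laid). To be left alone
- jar: bystander: small closed jar, 50 across, 60 high mm; origin centre of underside (as laid). To be left alone
- coin_dish: bystander: flat glass dish with coin cells, 80 across, 8 high mm; origin centre of underside (as laid). To be left alone
- driver: bystander: screwdriver, 150 long mm; origin centre of underside (as laid). To be left alone
- gauge_block: bystander: steel block 35 x 60 x 20 mm; origin centre of underside (as laid). To be left alone
Not all that is in view belongs to the job. Leave any turquoise look-alike of the spring_20 alone. Of the things shaped like the tray_eared, the white one is meant.

How it is judged:
By the outcome, as a careful person would: the job done as asked, in the order asked, and still so for the second after the job is handed in, with the robot touching nothing.
Of spring_20, spring_26, spring_32, spring_38 only 2 to 3 are there at a start; the rules pass over those that are not, and their reading is None.
At some moment in a run one of spring_20, spring_26, spring_32, spring_38 may be knocked a few centimetres aside while the robot is not near it.
It also fails if it takes over 210 s, if anything falls off the work surface, if the arm or the gripper's body presses on something with over 40 N, if the wrist force passes 120 N, or if a joint passes its speed limit or range.

## Working session

There is one attempt and no reset: what is moved stays moved. The work goes in short steps, Python scripts to look and compute and a shell command to move; the robot and the scene stay as the last step left them, time stands still between calls to the robot, and variables do not carry over. Pictures are saved under pics/ and viewed, about 12 in all and at most 16, crops included, and the job is handed in when it is done.

```bash
ls; mkdir -p pics
python3 - <<'E'
from bench import r
import cv2,numpy as np
o=r.get_obs();print(o)
for n in("scene","side","wrist"):
    im=r.snapshot(n);cv2.imwrite(f"pics/{n}0.png",im);print(n,r.camera_info(n))
E
```

```text
pics
{'clock': 0.0, 'joint_positions': array([-1.39306367e-01,  2.91281604e-01, -1.54139203e-01,  1.12670203e+00,
       -2.53306549e-05,  1.43150176e+00]), 'joint_vel': array([-0.00145636, -0.00148139, -0.0010735 , -0.00031202, -0.0007988 ,
       -0.00043352]), 'tau': array([-3.46096487e-03, -5.37150800e+01,  3.31364536e+01,  1.60375424e-02,
       -3.39078597e-04,  1.08972756e-05]), 'ee_pos': array([5.24584675e-01, 5.10681392e-05, 2.55726794e-01]), 'tcp_rot': array([-5.21943523e-04,  7.07110790e-01,  7.07102461e-01, -4.09441991e-04]), 'force': array([-0.46067839,  0.18105224, -0.22747888]), 'torque': array([-0.00735345, -0.0289206 ,  0.02806578]), 'width': 1.0011528738770867}
scene {'fx': 455.93597540445637, 'fy': 455.93597540445637, 'cx': 326.06418776011355, 'cy': 250.19840393605614, 'R': array([[ 0.85183127,  0.52361656, -0.01446304],
       [ 0.41676305, -0.69420895, -0.58684112],
       [-0.3173201 ,  0.49386196, -0.80957292]]), 't': array([-0.48144031, -0.13131125,  1.2292902 ])}
side {'fx': 461.2230199122513, 'fy': 461.2230199122513, 'cx': 323.39716780568807, 'cy': 231.04012401195712, 'R': array([[-0.86513589, -0.50134348, -0.01395023],
       [-0.24668177,  0.44957126, -0.85850672],
       [ 0.43667837, -0.73928371, -0.51261253]]), 't': array([0.47432321, 0.21638688, 0.97219535])}
wrist {'fx': 403.6101900906179, 'fy': 403.6101900906179, 'cx': 321.3553579516818, 'cy': 245.26155277290286, 'mount': array([[ 2.47910257e-04, -9.45183399e-01, -3.26539861e-01,
         8.25478016e-02],
       [ 9.99999432e-01, -1.04133778e-04,  1.06062284e-03,
        -9.96268996e-04],
       [-1.03648693e-03, -3.26539939e-01,  9.45182836e-01,
        -1.16840309e-01],
       [ 0.00000000e+00,  0.00000000e+00,  0.00000000e+00,
         1.00000000e+00]])}
```

View pics/scene0.png

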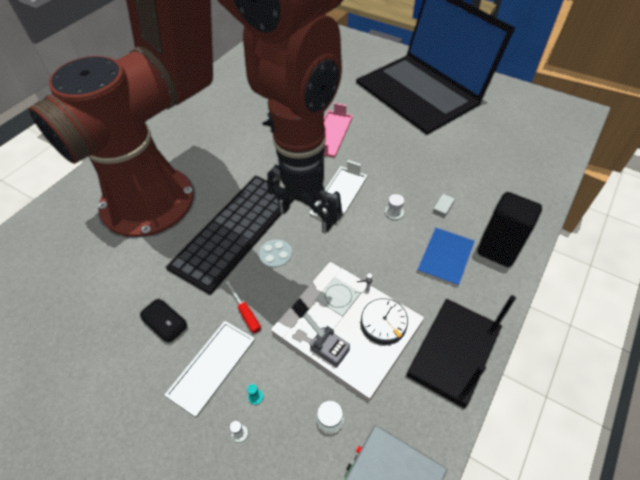

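View pics/side0.png

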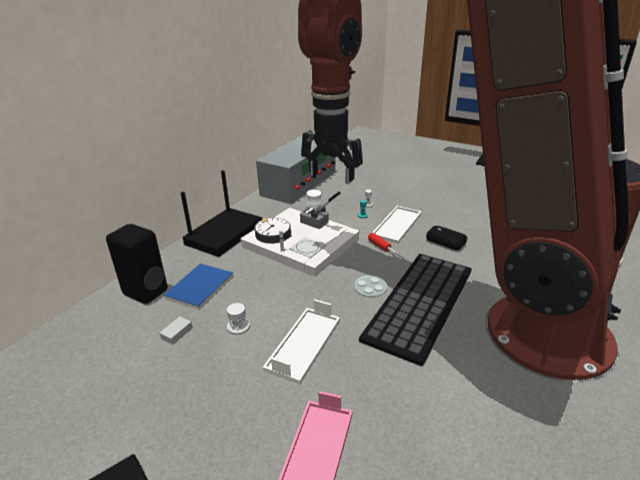

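The two views show two spring units. The small one is at scene (237,428), side (369,192), and the large one at scene (396,200), side (237,309). A turquoise decoy stands at scene (254,390). The tester is centre-right with the plate at scene (340,293) and the dial at (384,320). The plain tray is at (210,367), the white eared tray at about (340,190) partly behind the gripper, and the pink one is a decoy.

```bash
cat > h.py <<'E'
import numpy as np,cv2
from scipy.spatial.transform import Rotation as Ro
from bench import r
def cam(n,o=None):
    c=r.camera_info(n);K=np.array([[c['fx'],0,c['cx']],[0,c['fy'],c['cy']],[0,0,1]])
    if n!='wrist': return K,np.array(c['R']),np.array(c['t'])
    o=o or r.get_obs();q=o['tcp_rot'];T=np.eye(4);T[:3,:3]=Ro.from_quat([q[1],q[2],q[3],q[0]]).as_matrix();T[:3,3]=o['ee_pos']
    M=np.linalg.inv(T@np.array(c['mount']));return K,M[:3,:3],M[:3,3]
def ray(C,p):
    K,R,t=C;d=R.T@np.linalg.solve(K,[p[0],p[1],1]);return -R.T@t,d/np.linalg.norm(d)
def onz(C,p,z):
    o,d=ray(C,p);return o+d*(z-o[2])/d[2]
def tri(C1,p1,C2,p2):
    o1,d1=ray(C1,p1);o2,d2=ray(C2,p2)
    s=np.linalg.lstsq(np.c_[d1,-d2],o2-o1,rcond=None)[0];a=o1+s[0]*d1;b=o2+s[1]*d2
    return (a+b)/2,np.linalg.norm(a-b)
def proj(C,X):
    K,R,t=C;c=K@(R@np.asarray(X)+t);return c[:2]/c[2]
def shot(n,name):
    o=r.get_obs();im=r.snapshot(n);cv2.imwrite('pics/'+name,im);return im,cam(n,o)
def pose():
    o=r.get_obs();q=o['tcp_rot'];return o,Ro.from_quat([q[1],q[2],q[3],q[0]]).as_matrix()
np.set_printoptions(precision=4,suppress=True)
E
python3 - <<'E'
from h import *
S,D=cam('scene'),cam('side')
print('small',tri(S,(237,426),D,(369,192)));print('large',tri(S,(396,199),D,(237,309)))
print('plate',tri(S,(340,293),D,(307,247)),onz(S,(340,293),.032))
print('dial',onz(S,(384,318),.056),onz(D,(273,229),.056))
print('deck corners S',[onz(S,p,.03)[:2] for p in((333,263),(423,320),(369,396),(272,329))])
print('deck corners D',[onz(D,p,.03)[:2] for p in((306,209),(358,234),(318,264),(243,238))])
print('plain',[onz(S,p,.012)[:2] for p in((228,322),(255,338),(193,413),(166,395))])
print('plainD',[onz(D,p,.012)[:2] for p in((397,205),(421,209),(402,241),(374,236))])
print('eared D',[onz(D,p,.012)[:2] for p in((265,371),(298,380),(340,313),(309,305))])
ims=[cv2.imread(f'pics/{n}0.png') for n in('scene','side')]
crops=[(0,205,405,64,48),(0,365,180,64,48),(1,205,290,64,48),(0,270,255,160,120)]
t=[cv2.resize(ims[i][y:y+h,x:x+w],(400,300),interpolation=cv2.INTER_CUBIC) for i,x,y,w,h in crops]
cv2.imwrite('pics/c1.png',np.vstack([np.hstack(t[:2]),np.hstack(t[2:])]))
E
```

```text
small (array([ 0.5828, -0.3437,  0.0477]), np.float64(0.004570331927159635))
large (array([0.5845, 0.3042, 0.0514]), np.float64(0.003481414294790488))
plate (array([0.5975, 0.0039, 0.0335]), np.float64(0.0038143328333725217)) [0.5986 0.0058 0.032 ]
dial [ 0.7149 -0.0111  0.056 ] [0.7052 0.0003 0.056 ]
deck corners S [array([0.5428, 0.0682]), array([0.7842, 0.041 ]), array([ 0.7633, -0.1628]), array([ 0.5193, -0.144 ])]
deck corners D [array([ 0.714 , -0.1813]), array([ 0.5103, -0.1258]), array([0.5334, 0.0517]), array([0.7765, 0.0444])]
plain [array([ 0.4199, -0.1742]), array([ 0.4936, -0.174 ]), array([ 0.4854, -0.3636]), array([ 0.4157, -0.3649])]
plainD [array([ 0.4941, -0.3701]), array([ 0.4188, -0.3806]), array([ 0.4004, -0.1776]), array([ 0.479 , -0.1646])]
eared D [array([0.454 , 0.3846]), array([0.3872, 0.372 ]), array([0.408 , 0.1685]), array([0.4822, 0.1787])]
```

View pics/c1.png

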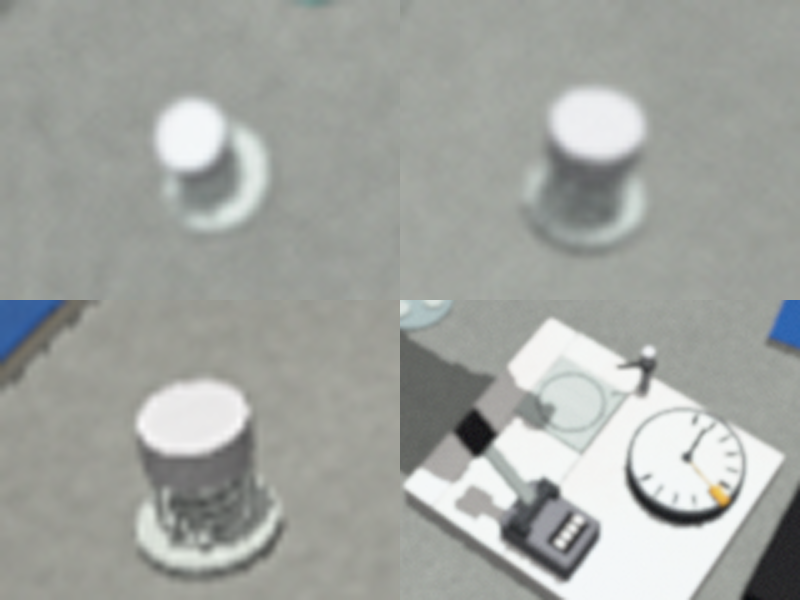

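Crops: small unit cap at the upper left, large unit at the upper right. The needle is at rest pointing up-right, and the brass tab sits roughly a quarter turn clockwise of it. The tool axes are tx = world +y, ty = world +x, tz = down. I'll move above the small unit and look.

```bash
python3 -m handwheel '[{"tx":-3.4,"ty":0.6},{"tx":-3.4,"ty":0.6},{"tx":-3.4,"ty":0.6},{"tx":-3.4,"ty":0.6},{"tx":-3.4,"ty":0.6}]'
python3 -m handwheel '[{"tx":-3.4,"ty":0.6},{"tx":-3.4,"ty":0.6},{"tx":-3.4,"ty":0.6,"tz":2},{"tx":-3.4,"ty":0.6,"tz":2},{"tx":-3.4,"ty":0.4,"tz":2}]'
python3 -m handwheel '[{"tx":0},{"tx":0},{"tx":0},{"tx":0},{"tx":0}]'
python3 - <<'E'
from h import *
im,C=shot('wrist','w1.png')
a=cv2.imread('pics/wrist0.png')
cv2.imwrite('pics/v1.png',np.hstack([cv2.resize(a,(400,300)),cv2.resize(im,(400,300))]))
E
```

```text
invalid input at $[0]: expected keys tx, ty, tz, spin, fingers
invalid input at $[0]: expected keys tx, ty, tz, spin, fingers
invalid input at $[0]: expected keys tx, ty, tz, spin, fingers
```

View pics/v1.png

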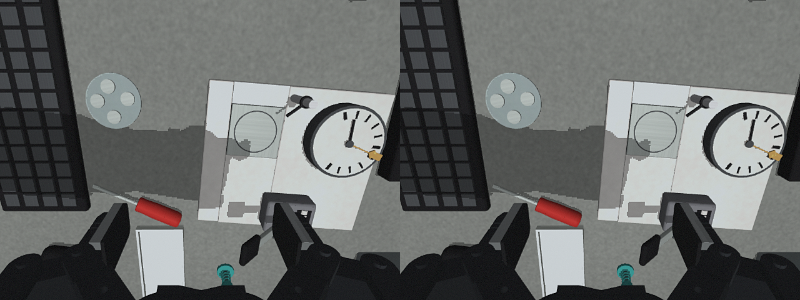

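All five keys are needed in each row. The wrist view is still the start pose. It shows the plate ring at about (408,210), the dial at (557,230), the needle pointing up and the brass tab at (600,249).

```bash
python3 - <<'E'
from h import *
C=cam('wrist')
im=cv2.imread('pics/w1.png')
s=1/.625
print('plate',onz(C,(408,210),.032))
P=[onz(C,(x*s,y*s),.03)[:2] for x,y in((209,80),(198,218))]
print('corners',P,'yaw',np.arctan2(*(P[1]-P[0])[::-1])+np.pi/2)
dc=onz(C,(348*s,144*s),.058);n=onz(C,(352.5*s,119*s),.058);l=onz(C,(375*s,156*s),.058)
ang=lambda v:np.arctan2(v[1]-dc[1],v[0]-dc[0])
print('dial',dc,'needle',ang(n),'limit',ang(l),'cw',ang(n)-ang(l))
cv2.imwrite('pics/c2.png',np.hstack([cv2.resize(im[130:300,480:640],(480,510),interpolation=2),cv2.resize(im[150:270,340:460],(320,320),interpolation=2)[:, :].copy() if 0 else cv2.copyMakeBorder(cv2.resize(im[150:270,350:460],(310,338),interpolation=2),0,172,0,0,0)]))
E
python3 -m handwheel '[{"tx":-3.4,"ty":0.6,"tz":0,"spin":0,"fingers":6},{"tx":-3.4,"ty":0.6,"tz":0,"spin":0,"fingers":6},{"tx":-3.4,"ty":0.6,"tz":0,"spin":0,"fingers":6},{"tx":-3.4,"ty":0.6,"tz":0,"spin":0,"fingers":6},{"tx":-3.4,"ty":0.6,"tz":0,"spin":0,"fingers":6}]'
python3 -m handwheel '[{"tx":-3.4,"ty":0.6,"tz":0,"spin":0,"fingers":6},{"tx":-3.4,"ty":0.6,"tz":0,"spin":0,"fingers":6},{"tx":-3.4,"ty":0.6,"tz":2,"spin":0,"fingers":6},{"tx":-3.4,"ty":0.6,"tz":2,"spin":0,"fingers":6},{"tx":-3.4,"ty":0.4,"tz":2,"spin":0,"fingers":6}]'
python3 -m handwheel '[{"tx":0,"ty":0,"tz":0,"spin":0,"fingers":6},{"tx":0,"ty":0,"tz":0,"spin":0,"fingers":6},{"tx":0,"ty":0,"tz":0,"spin":0,"fingers":6},{"tx":0,"ty":0,"tz":0,"spin":0,"fingers":6},{"tx":0,"ty":0,"tz":0,"spin":0,"fingers":6}]'
python3 - <<'E'
from h import *
im,C=shot('wrist','w2.png')
c=cv2.imread('pics/c2.png')
cv2.imwrite('pics/v2.png',np.vstack([cv2.resize(c,(506,326)),cv2.resize(im,(506,274))]))
cv2.imwrite('pics/v2.png',np.hstack([cv2.resize(c,(380,245)),cv2.resize(im,(420,315))[:245]]) if 0 else cv2.imread('pics/v2.png'))
E
```

```text
plate [ 0.5991 -0.0028  0.032 ]
corners [array([0.5346, 0.0655]), array([ 0.5195, -0.1438])] yaw -0.07197946698755553
dial [ 0.7158 -0.0133  0.058 ] needle 1.5891616559126107 limit -0.4029707877891692 cw 1.99213244370178
clock: 0.62
ee_pos: [0.555, -0.1716, 0.2562]
tcp_rot: [-0.0, 0.707, 0.707, -0.0]
force: [0.8, 0.5, -0.6]
width: 0.699
clock: 1.03
ee_pos: [0.5833, -0.3418, 0.1955]
tcp_rot: [0.0, 0.707, 0.707, 0.0]
force: [0.7, 0.8, -0.2]
width: 0.703
clock: 1.45
ee_pos: [0.5835, -0.339, 0.1976]
tcp_rot: [0.001, 0.707, 0.708, 0.0]
force: [-0.1, 0.8, -0.4]
width: 0.708
```

View pics/v2.png

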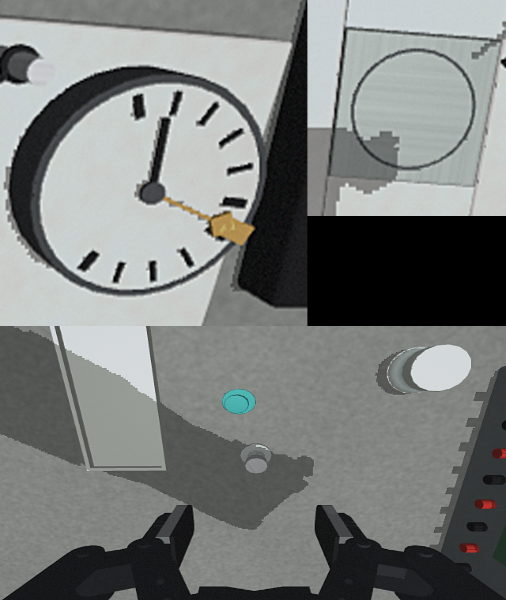

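Left to right: the dial with the brass tab about 2 rad clockwise of the needle, and the plate ring. In the lower wrist view the cap is at about (324,245), some 31 px wide, which makes it spring_20. The turquoise decoy is at (302,133).

```bash
cat >> h.py <<'E'
def blob(im,x,y,lo=200,hi=255,hw=70,dbg=0):
    g=cv2.cvtColor(im,6);x,y=int(x),int(y)
    m=cv2.inRange(g,lo,hi);n,l,st,ce=cv2.connectedComponentsWithStats(m)
    k=l[y,x];return ce[k],st[k]
E
python3 - <<'E'
from h import *
o,_=pose();C=cam('wrist');im=cv2.imread('pics/w2.png')
g=cv2.cvtColor(im,6);print(g[235:256:5,295:355:5])
m=(cv2.absdiff(g,np.full_like(g,int(g[245,324])))<14).astype(np.uint8)
n,l,st,ce=cv2.connectedComponentsWithStats(m);k=l[245,324];print(ce[k],st[k])
X=onz(C,ce[k],.052);print('cap',X,'delta tx,ty cm',(X[1]-o['ee_pos'][1])*100,(X[0]-o['ee_pos'][0])*100)
# height check with scene view
S=cam('scene');print('tri',tri(S,(205+192/6.25,405+133/6.25),C,ce[k]))
a=cv2.imread('pics/scene0.png');print('turq',onz(C,(302,133),.052))
E
```

```text
[[ 89  88  84 119 134 144 138 141  75 109  84  86]
 [ 87  84  84  80 140 136 139 136 145  89  82  87]
 [ 83  84  86 122 133 144 142 135 140  84  83  84]
 [ 84  83  88  83 135 136 135 137 139  83  89  84]
 [ 84  84  83  87 109 132 140 139  85  83  92  89]]
[323.7052 244.5967] [310 232  28  26 553]
cap [ 0.5846 -0.3468  0.052 ] delta tx,ty cm -0.7717588825267685 0.10995326090108559
tri (array([ 0.585 , -0.3454,  0.0551]), np.float64(0.0011096755534929729))
turq [ 0.5707 -0.2728  0.052 ]
```

```bash
python3 -m handwheel '[{"tx":-0.7,"ty":0.1,"tz":0,"spin":0,"fingers":5},{"tx":0,"ty":0,"tz":3,"spin":0,"fingers":5},{"tx":0,"ty":0,"tz":3,"spin":0,"fingers":5},{"tx":0,"ty":0,"tz":3,"spin":0,"fingers":5},{"tx":0,"ty":0,"tz":3,"spin":0,"fingers":5}]'
python3 -m handwheel '[{"tx":0,"ty":0,"tz":2,"spin":0,"fingers":5},{"tx":0,"ty":0,"tz":0.7,"spin":0,"fingers":5},{"tx":0,"ty":0,"tz":0,"spin":0,"fingers":5},{"tx":0,"ty":0,"tz":0,"spin":0,"fingers":5},{"tx":0,"ty":0,"tz":0,"spin":0,"fingers":5}]'
python3 - <<'E'
from h import *
im,C=shot('wrist','w3.png')
E
```

```text
clock: 1.92
ee_pos: [0.5844, -0.3472, 0.0758]
tcp_rot: [0.001, 0.707, 0.707, 0.0]
force: [0.7, 0.0, -0.5]
width: 0.585
clock: 2.33
ee_pos: [0.5851, -0.3478, 0.0513]
tcp_rot: [0.001, 0.707, 0.707, 0.0]
force: [0.5, -0.2, -0.1]
width: 0.589
```

View pics/w3.png

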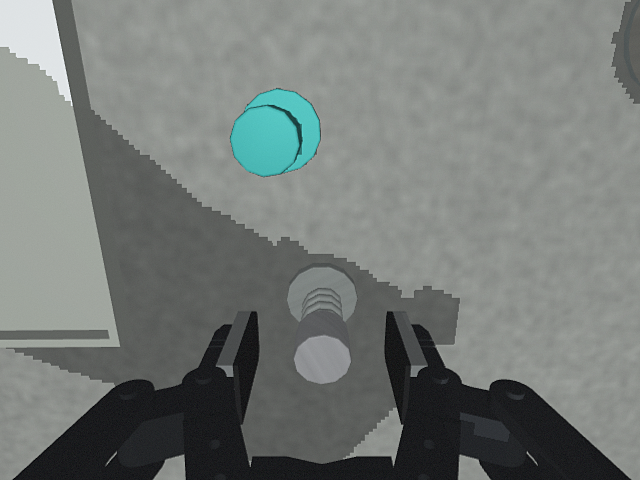

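The cap at (322,358) is centred between the pads. Close and lift.

```bash
python3 -m handwheel '[{"tx":0,"ty":0,"tz":0.3,"spin":0,"fingers":5},{"tx":0,"ty":0,"tz":0,"spin":0,"fingers":1.4},{"tx":0,"ty":0,"tz":0,"spin":0,"fingers":1.4},{"tx":0,"ty":0,"tz":0,"spin":0,"fingers":1.4},{"tx":0,"ty":0,"tz":0,"spin":0,"fingers":1.4}]'
python3 -m handwheel '[{"tx":0,"ty":0,"tz":0,"spin":0,"fingers":1.4},{"tx":0,"ty":0,"tz":0,"spin":0,"fingers":1.4},{"tx":0,"ty":0,"tz":0,"spin":0,"fingers":1.4},{"tx":0,"ty":0,"tz":-1,"spin":0,"fingers":1.4},{"tx":0,"ty":0,"tz":-2,"spin":0,"fingers":1.4}]'
python3 -m handwheel '[{"tx":0,"ty":0,"tz":-2,"spin":0,"fingers":1.4},{"tx":0,"ty":0,"tz":-2,"spin":0,"fingers":1.4},{"tx":0,"ty":0,"tz":-2,"spin":0,"fingers":1.4},{"tx":0,"ty":0,"tz":-2,"spin":0,"fingers":1.4},{"tx":0,"ty":0,"tz":-1,"spin":0,"fingers":1.4}]'
python3 -m handwheel '[{"tx":0,"ty":0,"tz":0,"spin":0,"fingers":1.4},{"tx":0,"ty":0,"tz":0,"spin":0,"fingers":1.4},{"tx":0,"ty":0,"tz":0,"spin":0,"fingers":1.4},{"tx":0,"ty":0,"tz":0,"spin":0,"fingers":1.4},{"tx":0,"ty":0,"tz":0,"spin":0,"fingers":1.4}]'
python3 - <<'E'
from h import *
# plate centre: ellipse of ring in w1 ; camera pose at start
K=r.camera_info('wrist');im=cv2.imread('pics/w1.png')
o=dict(ee_pos=np.array([.52458,.00005,.25573]),tcp_rot=np.array([-5.2e-4,.70711,.7071,-4.1e-4]));C=cam('wrist',o)
g=cv2.cvtColor(im,6)[165:260,365:455];b=cv2.adaptiveThreshold(g,255,0,1,11,12)
cs,_=cv2.findContours(b,cv2.RETR_LIST,1)
for c in cs:
    if len(c)>40:
        e=cv2.fitEllipse(c);p=np.array(e[0])+[365,165];print(len(c),p,e[1],onz(C,p,.032))
E
```

```text
clock: 2.8
ee_pos: [0.5842, -0.3471, 0.0467]
tcp_rot: [0.0, 0.707, 0.707, 0.0]
force: [-0.5, -0.2, 3.0]
width: 0.212
clock: 3.22
ee_pos: [0.5823, -0.3458, 0.0743]
tcp_rot: [-0.003, 0.707, 0.707, -0.0]
force: [0.2, 1.1, -0.9]
width: 0.214
clock: 3.63
ee_pos: [0.5846, -0.3475, 0.1693]
tcp_rot: [0.001, 0.707, 0.707, 0.0]
force: [1.2, -0.7, -0.3]
width: 0.212
clock: 4.05
ee_pos: [0.5835, -0.3466, 0.165]
tcp_rot: [-0.001, 0.707, 0.707, -0.0]
force: [-0.1, -0.6, -0.9]
width: 0.211
254 [409.1331 208.8208] (61.99702835083008, 65.70568084716797) [ 0.5997 -0.0016  0.032 ]
530 [411.9233 216.894 ] (79.01109313964844, 84.26751708984375) [ 0.6026 -0.0088  0.032 ]
316 [ -997.2731 -1287.4221] (467.82928466796875, 4010.089599609375) [0.014  0.5914 0.032 ]
```

The grip holds at width 0.21. The plate centre from the ring is (0.5997,-0.0016). I'll raise over the lever and go above the plate.

```bash
python3 -m handwheel '[{"tx":0,"ty":0.3,"tz":-3,"spin":0,"fingers":1.4},{"tx":0,"ty":0.3,"tz":-3,"spin":0,"fingers":1.4},{"tx":0.5,"ty":0.3,"tz":-2,"spin":0,"fingers":1.4},{"tx":3,"ty":0.3,"tz":0,"spin":0,"fingers":1.4},{"tx":3,"ty":0.3,"tz":0,"spin":0,"fingers":1.4}]'
python3 -m handwheel '[{"tx":4,"ty":0,"tz":0,"spin":0,"fingers":1.4},{"tx":4,"ty":0,"tz":0,"spin":0,"fingers":1.4},{"tx":4,"ty":0,"tz":0,"spin":0,"fingers":1.4},{"tx":4,"ty":0,"tz":0,"spin":0,"fingers":1.4},{"tx":4,"ty":0,"tz":0,"spin":0,"fingers":1.4}]'
python3 -m handwheel '[{"tx":4,"ty":0,"tz":0,"spin":0,"fingers":1.4},{"tx":4,"ty":0,"tz":1,"spin":0,"fingers":1.4},{"tx":0,"ty":0,"tz":3,"spin":0,"fingers":1.4},{"tx":0,"ty":0,"tz":3,"spin":0,"fingers":1.4},{"tx":0,"ty":0,"tz":3,"spin":0,"fingers":1.4}]'
python3 -m handwheel '[{"tx":0,"ty":0,"tz":0,"spin":0,"fingers":1.4},{"tx":0,"ty":0,"tz":0,"spin":0,"fingers":1.4},{"tx":0,"ty":0,"tz":0,"spin":0,"fingers":1.4},{"tx":0,"ty":0,"tz":0,"spin":0,"fingers":1.4},{"tx":0,"ty":0,"tz":0,"spin":0,"fingers":1.4}]'
python3 - <<'E'
from h import *
im,C=shot('wrist','w4.png');s,_=shot('side','s4.png');print(pose()[0]['ee_pos'])
cv2.imwrite('pics/v4.png',np.vstack([np.hstack([cv2.resize(im,(400,300)),cv2.resize(s[150:300,220:420],(400,300),interpolation=2)])]))
E
```

```text
clock: 4.47
ee_pos: [0.5995, -0.2827, 0.247]
tcp_rot: [0.001, 0.708, 0.706, 0.0]
force: [1.2, 0.4, -0.9]
width: 0.207
clock: 4.88
ee_pos: [0.5984, -0.0801, 0.2457]
tcp_rot: [-0.0, 0.707, 0.707, -0.0]
force: [0.9, 0.2, -1.0]
width: 0.214
clock: 5.3
ee_pos: [0.5988, -0.0008, 0.145]
tcp_rot: [0.0, 0.706, 0.708, 0.0]
force: [0.8, -0.7, -1.2]
width: 0.211
clock: 5.72
ee_pos: [0.6002, -0.0024, 0.1482]
tcp_rot: [0.001, 0.707, 0.707, 0.001]
force: [-0.4, 0.4, -0.5]
width: 0.216
[ 0.5997 -0.0023  0.1476]
```

View pics/v4.png

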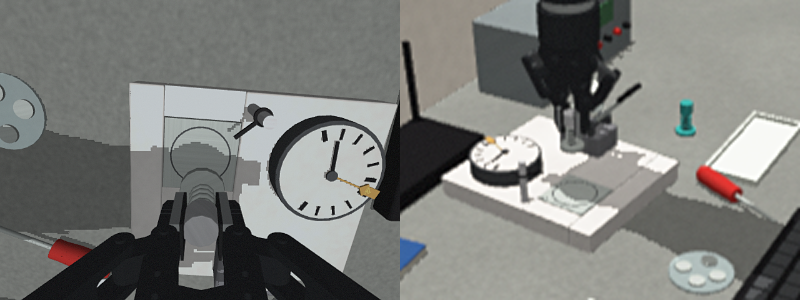

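The spring hangs straight in the jaws. The ring centre is at about (321,243) in full-size pixels, with the post and dial clear to the right.

```bash
python3 - <<'E'
from h import *
C=cam('wrist');im=cv2.imread('pics/w4.png')
for p in((202,149),(201,152)): print(onz(C,(p[0]*1.6,p[1]*1.6),.032))
Cw=C;o1=dict(ee_pos=np.array([.52458,.00005,.25573]),tcp_rot=np.array([-5.2e-4,.70711,.7071,-4.1e-4]))
print(tri(C,(201.5*1.6,152*1.6),cam('scene'),(270+572/2.5/1-400/2.5,255+403/2.5-300/2.5)))
g=cv2.cvtColor(im,6)[195:300,265:380];b=cv2.adaptiveThreshold(g,255,0,1,11,8)
for c in cv2.findContours(b,cv2.RETR_LIST,1)[0]:
    if len(c)>60: e=cv2.fitEllipse(c);print(len(c),np.array(e[0])+[265,195],e[1],onz(C,np.array(e[0])+[265,195],.032))
E
python3 -m handwheel '[{"tx":0,"ty":0,"tz":2,"spin":0,"fingers":1.4},{"tx":0,"ty":0,"tz":2,"spin":0,"fingers":1.4},{"tx":0,"ty":0,"tz":1,"spin":0,"fingers":1.4},{"tx":0,"ty":0,"tz":0.5,"spin":0,"fingers":1.4},{"tx":0,"ty":0,"tz":0,"spin":0,"fingers":1.4}]'
python3 -m handwheel '[{"tx":0,"ty":0,"tz":0,"spin":0,"fingers":1.4},{"tx":0,"ty":0,"tz":0,"spin":0,"fingers":1.4},{"tx":0,"ty":0,"tz":0,"spin":0,"fingers":1.4},{"tx":0,"ty":0,"tz":0,"spin":0,"fingers":1.4},{"tx":0,"ty":0,"tz":0,"spin":0,"fingers":1.4}]'
python3 - <<'E'
from h import *
w,C=shot('wrist','w5.png');s,_=shot('side','s5.png');c,_=shot('scene','c5.png');print(pose()[0]['ee_pos'])
cv2.imwrite('pics/v5.png',np.vstack([cv2.resize(w,(400,300)),]))
cv2.imwrite('pics/v5.png',np.vstack([np.hstack([cv2.resize(w,(400,300)),cv2.resize(s[180:270,240:360],(400,300),interpolation=2)]),np.hstack([cv2.resize(c[240:360,270:430],(400,300),interpolation=2),cv2.resize(c[280:355,350:450],(400,300),interpolation=2)])]))
E
```

```text
[0.6003 0.0044 0.032 ]
[0.5994 0.0013 0.032 ]
(array([ 0.5996, -0.0003,  0.0275]), np.float64(0.0006514701603912021))
231 [316.9104 255.7291] (49.038883209228516, 94.81694793701172) [ 0.5965 -0.0068  0.032 ]
235 [322.8065 229.0305] (48.69084548950195, 84.90923309326172) [0.6001 0.0103 0.032 ]
445 [324.7288 251.7816] (94.28497314453125, 110.1678237915039) [ 0.6013 -0.0043  0.032 ]
clock: 6.23
ee_pos: [0.5985, -0.002, 0.0907]
tcp_rot: [-0.001, 0.707, 0.707, -0.0]
force: [0.9, 0.1, -1.7]
width: 0.213
clock: 6.65
ee_pos: [0.5993, -0.002, 0.0918]
tcp_rot: [0.0, 0.707, 0.707, 0.0]
force: [0.3, 0.0, -1.9]
width: 0.214
[ 0.5991 -0.002   0.0915]
```

View pics/v5.png

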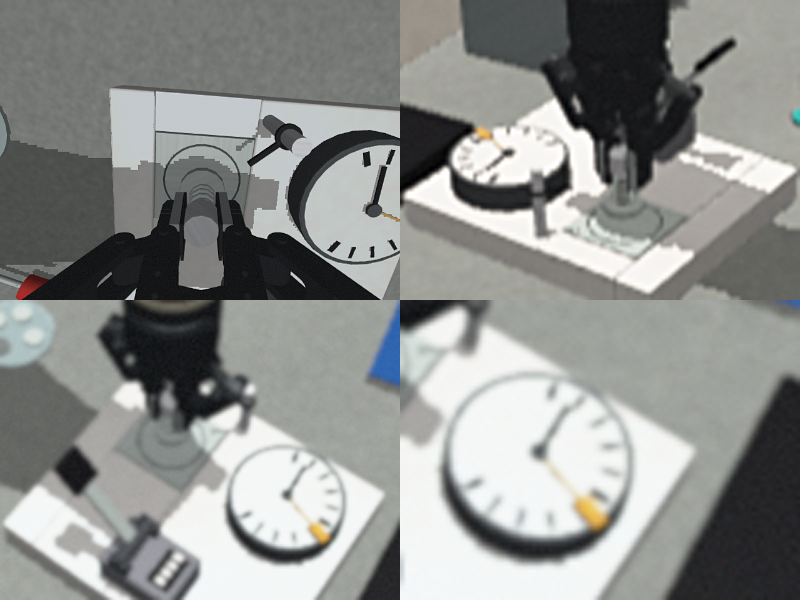

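The foot hangs about 1 cm over the ring and is centred. Lower, release, rise and shut the fingers.

```bash
python3 -m handwheel '[{"tx":0,"ty":0,"tz":0.6,"spin":0,"fingers":1.4},{"tx":0,"ty":0,"tz":0.6,"spin":0,"fingers":1.4},{"tx":0,"ty":0,"tz":0,"spin":0,"fingers":1.4},{"tx":0,"ty":0,"tz":0,"spin":0,"fingers":1.4},{"tx":0,"ty":0,"tz":0,"spin":0,"fingers":1.4}]'
python3 -m handwheel '[{"tx":0,"ty":0,"tz":0,"spin":0,"fingers":2.4},{"tx":0,"ty":0,"tz":0,"spin":0,"fingers":3.5},{"tx":0,"ty":0,"tz":0,"spin":0,"fingers":4.5},{"tx":0,"ty":0,"tz":0,"spin":0,"fingers":4.5},{"tx":0,"ty":0,"tz":-0.5,"spin":0,"fingers":4.5}]'
python3 -m handwheel '[{"tx":0,"ty":0,"tz":-2,"spin":0,"fingers":4.5},{"tx":0,"ty":0,"tz":-2,"spin":0,"fingers":4.5},{"tx":0,"ty":0,"tz":-2,"spin":0,"fingers":4.5},{"tx":0,"ty":0,"tz":0,"spin":0,"fingers":0},{"tx":0,"ty":0,"tz":0,"spin":0,"fingers":0}]'
python3 -m handwheel '[{"tx":0,"ty":0,"tz":0,"spin":0,"fingers":0},{"tx":0,"ty":0,"tz":0,"spin":0,"fingers":0},{"tx":0,"ty":0,"tz":0,"spin":0,"fingers":0},{"tx":0,"ty":0,"tz":0,"spin":0,"fingers":0},{"tx":0,"ty":0,"tz":0,"spin":0,"fingers":0}]'
python3 - <<'E'
from h import *
w,C=shot('wrist','w6.png');s,_=shot('side','s6.png');c,_=shot('scene','c6.png');print(pose()[0]['ee_pos'])
cv2.imwrite('pics/v6.png',np.vstack([np.hstack([cv2.resize(w,(400,300)),cv2.resize(s[180:270,240:360],(400,300),interpolation=2)]),np.hstack([cv2.resize(c[240:360,270:430],(400,300),interpolation=2),cv2.resize(c[280:355,350:450],(400,300),interpolation=2)])]))
E
```

```text
clock: 7.22
ee_pos: [0.5988, -0.002, 0.0791]
tcp_rot: [-0.0, 0.707, 0.707, -0.0]
force: [-0.4, -0.7, -1.0]
width: 0.212
clock: 7.63
ee_pos: [0.5985, -0.0019, 0.0838]
tcp_rot: [-0.001, 0.707, 0.707, -0.0]
force: [-0.0, 0.1, -0.6]
width: 0.529
clock: 8.05
ee_pos: [0.5999, -0.0021, 0.1457]
tcp_rot: [0.001, 0.707, 0.707, 0.001]
force: [0.4, -0.2, -0.5]
width: 0.251
clock: 8.47
ee_pos: [0.5987, -0.002, 0.1437]
tcp_rot: [-0.0, 0.707, 0.707, -0.0]
force: [-0.3, -0.8, -0.1]
width: 0.002
[ 0.5989 -0.002   0.1441]
```

View pics/v6.png

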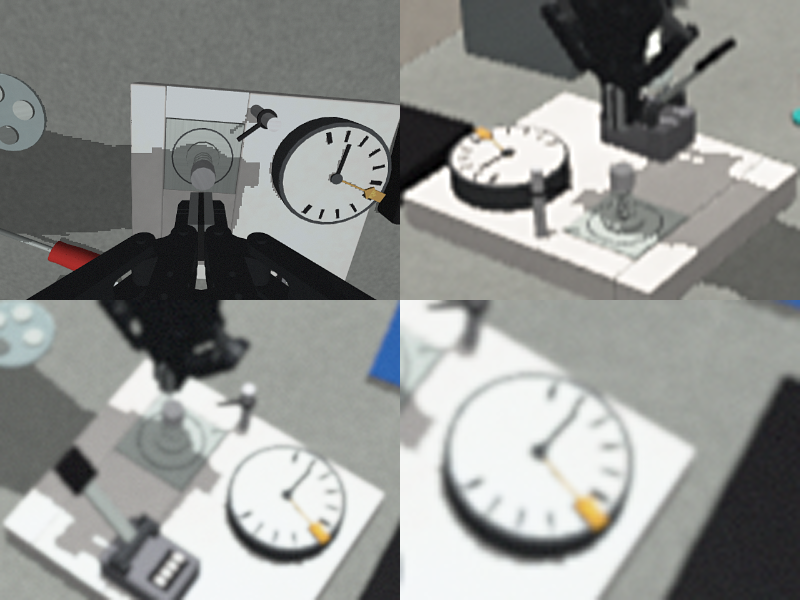

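The spring stands centred on the ring. Now press in steps, watching z and force.

```bash
python3 -m handwheel '[{"tx":0,"ty":0,"tz":1.5,"spin":0,"fingers":0},{"tx":0,"ty":0,"tz":1,"spin":0,"fingers":0},{"tx":0,"ty":0,"tz":0.5,"spin":0,"fingers":0},{"tx":0,"ty":0,"tz":0.2,"spin":0,"fingers":0},{"tx":0,"ty":0,"tz":0,"spin":0,"fingers":0}]'
python3 -m handwheel '[{"tx":0,"ty":0,"tz":0.3,"spin":0,"fingers":0},{"tx":0,"ty":0,"tz":0,"spin":0,"fingers":0},{"tx":0,"ty":0,"tz":0,"spin":0,"fingers":0},{"tx":0,"ty":0,"tz":0,"spin":0,"fingers":0},{"tx":0,"ty":0,"tz":0,"spin":0,"fingers":0}]'
python3 -m handwheel '[{"tx":0,"ty":0,"tz":0.3,"spin":0,"fingers":0},{"tx":0,"ty":0,"tz":0,"spin":0,"fingers":0},{"tx":0,"ty":0,"tz":0,"spin":0,"fingers":0},{"tx":0,"ty":0,"tz":0,"spin":0,"fingers":0},{"tx":0,"ty":0,"tz":0,"spin":0,"fingers":0}]'
python3 -m handwheel '[{"tx":0,"ty":0,"tz":0.3,"spin":0,"fingers":0},{"tx":0,"ty":0,"tz":0,"spin":0,"fingers":0},{"tx":0,"ty":0,"tz":0,"spin":0,"fingers":0},{"tx":0,"ty":0,"tz":0,"spin":0,"fingers":0},{"tx":0,"ty":0,"tz":0,"spin":0,"fingers":0}]'
python3 - <<'E'
from h import *
s,_=shot('side','s7.png');c,_=shot('scene','c7.png');o=pose()[0];print(o['ee_pos'],o['force'])
cv2.imwrite('pics/v7.png',np.hstack([cv2.resize(s[195:255,270:350],(400,300),interpolation=2),cv2.resize(c[280:355,350:450],(400,300),interpolation=2)]))
E
```

```text
clock: 9.03
ee_pos: [0.5986, -0.002, 0.1117]
tcp_rot: [-0.0, 0.707, 0.707, -0.0]
force: [0.3, -0.5, -0.4]
width: 0.002
clock: 9.45
ee_pos: [0.5992, -0.0021, 0.1096]
tcp_rot: [0.0, 0.707, 0.707, 0.0]
force: [0.4, 0.2, -0.1]
width: -0.001
clock: 9.87
ee_pos: [0.5995, -0.002, 0.1068]
tcp_rot: [0.0, 0.707, 0.707, 0.0]
force: [-1.1, 0.4, 5.3]
width: -0.003
clock: 10.28
ee_pos: [0.5996, -0.0021, 0.1042]
tcp_rot: [0.001, 0.707, 0.707, 0.0]
force: [-2.0, -0.1, 9.9]
width: -0.002
[ 0.5996 -0.0021  0.1042] [-1.1989 -0.8146  9.1362]
```

View pics/v7.png

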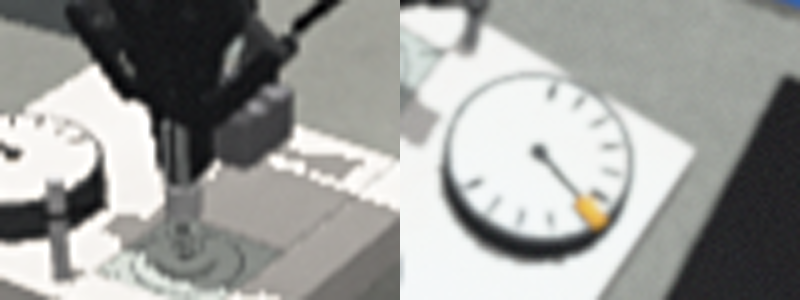

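Contact was at about 0.1095 (tip offset about 25.5 mm), and the needle is already at the brass hand with about 5 mm pressed. Continue to the mark (TCP z about 0.097).

```bash
python3 -m handwheel '[{"tx":0,"ty":0,"tz":0.3,"spin":0,"fingers":0},{"tx":0,"ty":0,"tz":0,"spin":0,"fingers":0},{"tx":0,"ty":0,"tz":0.2,"spin":0,"fingers":0},{"tx":0,"ty":0,"tz":0,"spin":0,"fingers":0},{"tx":0,"ty":0,"tz":0,"spin":0,"fingers":0}]'
python3 -m handwheel '[{"tx":0,"ty":0,"tz":0.1,"spin":0,"fingers":0},{"tx":0,"ty":0,"tz":0,"spin":0,"fingers":0},{"tx":0,"ty":0,"tz":0,"spin":0,"fingers":0},{"tx":0,"ty":0,"tz":0,"spin":0,"fingers":0},{"tx":0,"ty":0,"tz":0,"spin":0,"fingers":0}]'
python3 - <<'E'
from h import *
s,_=shot('side','s8.png')
for i in range(4):
    o=pose()[0];print(o['ee_pos'],o['force']);c,_=shot('scene','c8.png')
cv2.imwrite('pics/v8.png',np.hstack([cv2.resize(s[195:255,270:350],(400,300),interpolation=2),cv2.resize(c[280:355,350:450],(400,300),interpolation=2)]))
E
```

```text
clock: 10.8
ee_pos: [0.5996, -0.0021, 0.0993]
tcp_rot: [0.001, 0.707, 0.707, 0.001]
force: [-2.2, -0.9, 10.3]
width: -0.003
clock: 11.22
ee_pos: [0.5996, -0.002, 0.0985]
tcp_rot: [0.001, 0.707, 0.707, 0.001]
force: [-1.9, -0.1, 11.3]
width: 0.006
[ 0.5997 -0.0021  0.0985] [-1.6798  0.8814 11.7161]
[ 0.5996 -0.0021  0.0984] [-1.2052  0.1162 10.6619]
[ 0.5996 -0.0021  0.0984] [-2.1608  0.1965 10.1175]
[ 0.5996 -0.0021  0.0985] [-0.9628 -0.2114 10.3806]
```

```bash
python3 -m handwheel '[{"tx":0,"ty":0,"tz":0.1,"spin":0,"fingers":0},{"tx":0,"ty":0,"tz":0,"spin":0,"fingers":0},{"tx":0,"ty":0,"tz":0,"spin":0,"fingers":0},{"tx":0,"ty":0,"tz":0,"spin":0,"fingers":0},{"tx":0,"ty":0,"tz":0,"spin":0,"fingers":0}]'
python3 - <<'E'
from h import *
s,_=shot('side','s8.png')
for i in range(3):
    o=pose()[0];print(o['ee_pos'],o['force']);c,_=shot('scene','c8.png')
cv2.imwrite('pics/v8.png',np.vstack([np.hstack([cv2.resize(s[195:255,270:350],(400,300),interpolation=2),cv2.resize(c[280:355,350:450],(400,300),interpolation=2)]),
 np.hstack([cv2.resize(c[255:315,315:395],(400,300),interpolation=2),cv2.resize(c[292:346,358:430],(400,300),interpolation=2)])]))
E
```

```text
clock: 11.88
ee_pos: [0.5996, -0.0021, 0.0975]
tcp_rot: [0.001, 0.707, 0.707, 0.001]
force: [-1.9, 0.4, 11.5]
width: 0.0
[ 0.5996 -0.002   0.0975] [-1.7545  0.494  11.2112]
[ 0.5996 -0.0021  0.0975] [-2.2914  0.8368 11.7479]
[ 0.5996 -0.0021  0.0975] [-2.468   0.0015 11.1094]
```

View pics/v8.png

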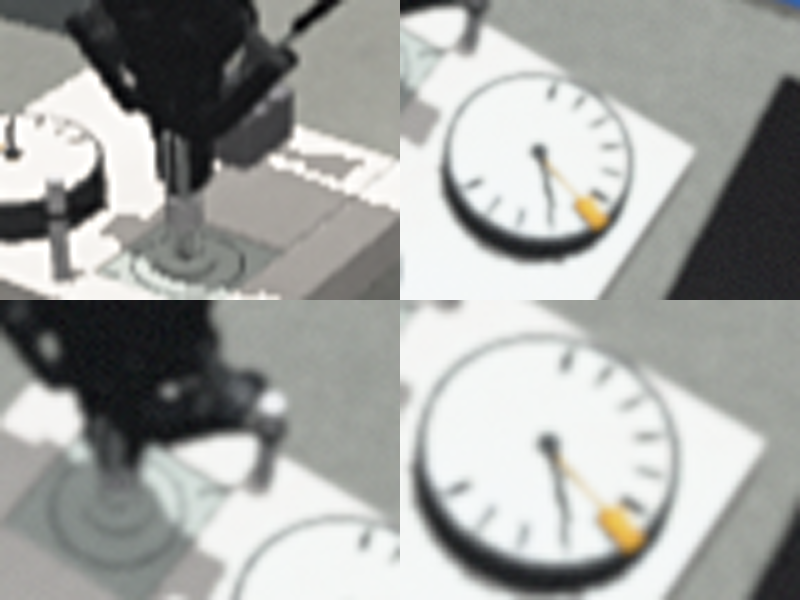

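The needle is clearly past the brass tab (needle at about the tick beyond, some 0.7 rad farther), so it passes. The cap top at about 72 mm is level with the collar. Hold just over a second, read again, let up, and go above the lever pad.

```bash
Z='{"tx":0,"ty":0,"tz":0,"spin":0,"fingers":0}'
python3 -m handwheel '[{"tx":0,"ty":0,"tz":0.03,"spin":0,"fingers":0},{"tx":0,"ty":0,"tz":0,"spin":0,"fingers":0},{"tx":0,"ty":0,"tz":0,"spin":0,"fingers":0},{"tx":0,"ty":0,"tz":0,"spin":0,"fingers":0},{"tx":0,"ty":0,"tz":0,"spin":0,"fingers":0}]'
python3 -m handwheel '[{"tx":0,"ty":0,"tz":0,"spin":0,"fingers":0},{"tx":0,"ty":0,"tz":0,"spin":0,"fingers":0},{"tx":0,"ty":0,"tz":0,"spin":0,"fingers":0},{"tx":0,"ty":0,"tz":0,"spin":0,"fingers":0},{"tx":0,"ty":0,"tz":0,"spin":0,"fingers":0}]'
python3 -m handwheel '[{"tx":0,"ty":0,"tz":0,"spin":0,"fingers":0},{"tx":0,"ty":0,"tz":0,"spin":0,"fingers":0},{"tx":0,"ty":0,"tz":0,"spin":0,"fingers":0},{"tx":0,"ty":0,"tz":0,"spin":0,"fingers":0},{"tx":0,"ty":0,"tz":0,"spin":0,"fingers":0}]'
python3 -c "
from h import *
shot('scene','c9.png');shot('side','s9.png')"
python3 -m handwheel '[{"tx":0,"ty":0,"tz":-0.5,"spin":0,"fingers":0},{"tx":0,"ty":0,"tz":-0.7,"spin":0,"fingers":0},{"tx":0,"ty":0,"tz":-2,"spin":0,"fingers":0},{"tx":0,"ty":0,"tz":-3.5,"spin":0,"fingers":0},{"tx":0,"ty":0,"tz":-3.5,"spin":0,"fingers":0}]'
python3 -m handwheel '[{"tx":-3.8,"ty":-0.6,"tz":0,"spin":0,"fingers":0},{"tx":-3.8,"ty":-0.6,"tz":0,"spin":0,"fingers":0},{"tx":-3.8,"ty":-0.4,"tz":0,"spin":0,"fingers":0},{"tx":0,"ty":0,"tz":0,"spin":0,"fingers":0},{"tx":0,"ty":0,"tz":0,"spin":0,"fingers":0}]'
python3 - <<'E'
from h import *
w,C=shot('wrist','w10.png');c,_=shot('scene','c10.png');s,_=shot('side','s10.png');print(pose()[0]['ee_pos'])
c9=cv2.imread('pics/c9.png')
cv2.imwrite('pics/v10.png',np.vstack([np.hstack([cv2.resize(w,(400,300)),cv2.resize(s[150:270,230:390],(400,300),interpolation=2)]),np.hstack([cv2.resize(c[240:360,270:430],(400,300),interpolation=2),cv2.resize(c9[280:355,350:450],(400,300),interpolation=2)])]))
E
```

```text
clock: 12.5
ee_pos: [0.5996, -0.0021, 0.0972]
tcp_rot: [0.001, 0.707, 0.707, 0.001]
force: [-2.7, 0.4, 11.0]
width: -0.0
clock: 12.92
ee_pos: [0.5996, -0.0021, 0.0972]
tcp_rot: [0.001, 0.707, 0.707, 0.001]
force: [-2.7, 0.1, 11.0]
width: -0.0
clock: 13.33
ee_pos: [0.5996, -0.0021, 0.0972]
tcp_rot: [0.001, 0.707, 0.707, 0.001]
force: [-1.8, 0.5, 11.6]
width: -0.001
clock: 13.85
ee_pos: [0.5979, -0.0019, 0.1981]
tcp_rot: [-0.001, 0.707, 0.707, -0.001]
force: [1.8, -0.3, 0.5]
width: -0.002
clock: 14.27
ee_pos: [0.5826, -0.1179, 0.1978]
tcp_rot: [-0.0, 0.708, 0.706, -0.0]
force: [-0.3, 0.2, 0.6]
width: 0.0
[ 0.5829 -0.1152  0.1978]
```

View pics/v10.png

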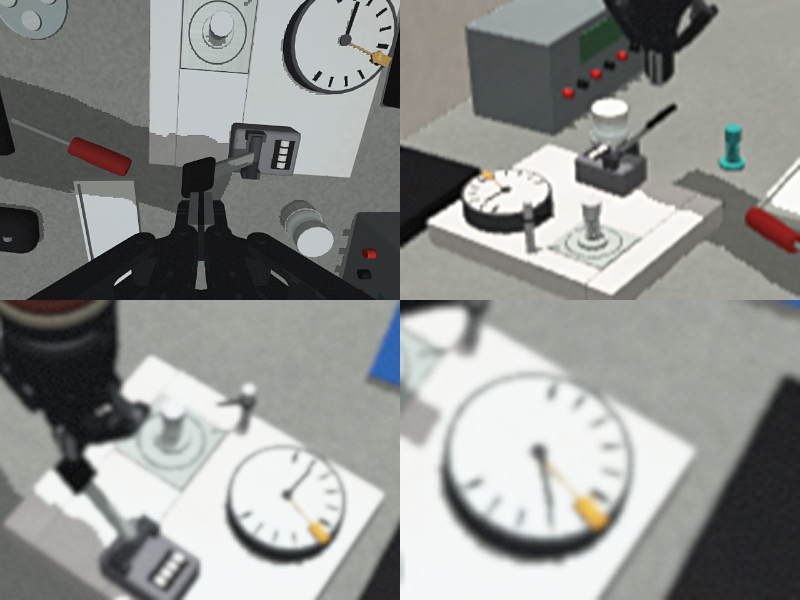

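Held past the tab for over 1.2 s: pass. The spring stands centred on the plate again. The lever pad is at about (317,285) in the full-size wrist picture.

```bash
python3 - <<'E'
from h import *
C=cam('wrist');im=cv2.imread('pics/w10.png')
X=onz(C,(199*1.6,174*1.6),.137);print('pad',X,pose()[0]['ee_pos'])
print(tri(C,(199*1.6,174*1.6),cam('scene'),(270+76/2.5,240+172/2.5)))
print('box',onz(C,(265*1.6,152*1.6),.064))
E
python3 -m handwheel '[{"tx":0,"ty":0,"tz":1,"spin":0,"fingers":0},{"tx":0,"ty":0,"tz":0.8,"spin":0,"fingers":0},{"tx":0,"ty":-0.1,"tz":0.4,"spin":0,"fingers":0},{"tx":0,"ty":-0.1,"tz":0.4,"spin":0,"fingers":0},{"tx":0,"ty":0,"tz":0,"spin":0,"fingers":0}]'
```

```text
pad [ 0.5807 -0.1108  0.137 ] [ 0.5829 -0.1152  0.1978]
(array([ 0.58  , -0.1143,  0.1296]), np.float64(0.001366532891611905))
box [ 0.6495 -0.1177  0.064 ]
clock: 14.83
ee_pos: [0.5803, -0.1154, 0.1708]
tcp_rot: [-0.001, 0.707, 0.707, -0.0]
force: [0.4, 0.1, 0.2]
width: 0.0
```

The pad agrees with the model. Swing the lever along its arc.

```bash
python3 -m handwheel '[{"tx":0,"ty":-0.3,"tz":0.8,"spin":0,"fingers":0},{"tx":0,"ty":-0.4,"tz":0.8,"spin":0,"fingers":0},{"tx":0,"ty":-0.4,"tz":0.8,"spin":0,"fingers":0},{"tx":0,"ty":-0.4,"tz":0.8,"spin":0,"fingers":0},{"tx":0,"ty":-0.3,"tz":0.8,"spin":0,"fingers":0}]'
python3 -m handwheel '[{"tx":0,"ty":-0.3,"tz":0.7,"spin":0,"fingers":0},{"tx":0,"ty":-0.2,"tz":0.7,"spin":0,"fingers":0},{"tx":0,"ty":-0.1,"tz":0.5,"spin":0,"fingers":0},{"tx":0,"ty":0,"tz":0.3,"spin":0,"fingers":0},{"tx":0,"ty":0,"tz":0,"spin":0,"fingers":0}]'
python3 -m handwheel '[{"tx":0,"ty":0,"tz":0.1,"spin":0,"fingers":0},{"tx":0,"ty":0,"tz":0,"spin":0,"fingers":0},{"tx":0,"ty":0,"tz":0.1,"spin":0,"fingers":0},{"tx":0,"ty":0,"tz":0,"spin":0,"fingers":0},{"tx":0,"ty":0,"tz":0,"spin":0,"fingers":0}]'
```

```text
clock: 15.25
ee_pos: [0.5621, -0.1158, 0.1311]
tcp_rot: [-0.0, 0.707, 0.707, -0.0]
force: [-1.2, 1.3, 2.0]
width: -0.002
clock: 15.67
ee_pos: [0.5566, -0.1159, 0.1093]
tcp_rot: [-0.0, 0.707, 0.707, -0.0]
force: [-1.2, 2.0, 3.2]
width: -0.002
clock: 16.08
ee_pos: [0.557, -0.1161, 0.1081]
tcp_rot: [0.0, 0.707, 0.707, -0.0]
force: [-1.3, 0.1, 3.1]
width: -0.005
```

```bash
python3 -m handwheel '[{"tx":0,"ty":0,"tz":0.1,"spin":0,"fingers":0},{"tx":0,"ty":0,"tz":0,"spin":0,"fingers":0},{"tx":0,"ty":0,"tz":0.1,"spin":0,"fingers":0},{"tx":0,"ty":0,"tz":0,"spin":0,"fingers":0},{"tx":0,"ty":0,"tz":0,"spin":0,"fingers":0}]'
python3 -m handwheel '[{"tx":0,"ty":0,"tz":0.1,"spin":0,"fingers":0},{"tx":0,"ty":0,"tz":0,"spin":0,"fingers":0},{"tx":0,"ty":0,"tz":0,"spin":0,"fingers":0},{"tx":0,"ty":0,"tz":0,"spin":0,"fingers":0},{"tx":0,"ty":0,"tz":0,"spin":0,"fingers":0}]'
```

```text
clock: 16.5
ee_pos: [0.557, -0.1161, 0.106]
tcp_rot: [0.0, 0.707, 0.707, -0.0]
force: [-1.3, -0.3, 3.1]
width: -0.003
clock: 16.92
ee_pos: [0.5571, -0.1161, 0.1056]
tcp_rot: [0.0, 0.707, 0.707, 0.0]
force: [-3.0, 0.8, 9.4]
width: 0.002
```

The lever met its stop (9 N jump at tip 81 mm). Let it back and return above the spring.

```bash
python3 -m handwheel '[{"tx":0,"ty":0.2,"tz":-1,"spin":0,"fingers":0},{"tx":0,"ty":0.5,"tz":-2,"spin":0,"fingers":0},{"tx":0,"ty":0.8,"tz":-2,"spin":0,"fingers":0},{"tx":0,"ty":0,"tz":-3,"spin":0,"fingers":0},{"tx":0,"ty":0,"tz":-2,"spin":0,"fingers":0}]'
python3 -m handwheel '[{"tx":3.8,"ty":0.9,"tz":0,"spin":0,"fingers":5},{"tx":3.8,"ty":0.9,"tz":0,"spin":0,"fingers":5},{"tx":3.8,"ty":0.9,"tz":0,"spin":0,"fingers":5},{"tx":0,"ty":0,"tz":0,"spin":0,"fingers":5},{"tx":0,"ty":0,"tz":0,"spin":0,"fingers":5}]'
python3 - <<'E'
from h import *
w,C=shot('wrist','w11.png');s,_=shot('side','s11.png');print(pose()[0]['ee_pos'])
p=proj(C,(.5993,-.002,.084));print(p)
x,y=p.astype(int);g=cv2.cvtColor(w,6);print(g[y-28:y+29:4,x-28:x+29:4])
a=cv2.imread('pics/s10.png');d=cv2.absdiff(a,s)[220:260,290:335];print('side diff',d.mean(),d.max())
d=cv2.absdiff(a,s)[160:215,300:345];print('lever diff',d.mean())
E
```

```text
clock: 17.33
ee_pos: [0.5729, -0.1161, 0.207]
tcp_rot: [0.001, 0.707, 0.707, 0.001]
force: [0.7, -0.8, 0.5]
width: -0.001
clock: 17.75
ee_pos: [0.5993, 0.0001, 0.2047]
tcp_rot: [-0.0, 0.706, 0.708, 0.0]
force: [-0.6, -0.5, -1.0]
width: 0.583
[ 0.599  -0.0022  0.2047]
[322.5122 249.2058]
[[109 109  87 113 108 111  87  93  99 102 100 111 167 172 171]
 [112 113  95 110 111  90  83  97  91  93 110 106 109 180 169]
 [109 107 107 107 107  85  80  78  75  69  87 106 108 108 110]
 [109 109 109 104  78  75  71  77  72  71  71 110 107 107 104]
 [104 106 107 110  70 117 129 124 126 132  69 113 106 108 108]
 [111 109 109 110 122 130 127 128 124 126 129  95 104 104 103]
 [109 108 109 106 124 125 126 125 122 124 126  73 109 108 109]
 [112 108 106 106 126 121 126 123 126 125 123 105 106 107 109]
 [ 53 115 110 112 128 122 124 124 125 124 123 107 106 111  54]
 [110  69 104 110 108 124 119 126 123 124 122 108 101  92 104]
 [109 110 111  51  85  91 124 125 127 116  97  64 110 108 106]
 [109 109 106 105 110 111 101 100 101 110 110 106 105 109 105]
 [102 108 108 106 108 108 112 107 105 103 109 108 106 111 107]
 [127 127 127 128 126 130 131 120 109 103  98 100 104 104 103]
 [127 127 130 128 125 128 125 129 129 129 125 125 129 130 128]]
side diff 34.56074074074074 97
lever diff 25.49885521885522
```

The cap is exactly where predicted, so pick it up and lift.

```bash
python3 -m handwheel '[{"tx":0,"ty":0,"tz":3.5,"spin":0,"fingers":5},{"tx":0,"ty":0,"tz":3.5,"spin":0,"fingers":5},{"tx":0,"ty":0,"tz":3,"spin":0,"fingers":5},{"tx":0,"ty":0,"tz":1.8,"spin":0,"fingers":5},{"tx":0,"ty":0,"tz":0.7,"spin":0,"fingers":5}]'
python3 -m handwheel '[{"tx":0,"ty":0,"tz":0,"spin":0,"fingers":5},{"tx":0,"ty":0,"tz":0,"spin":0,"fingers":1.4},{"tx":0,"ty":0,"tz":0,"spin":0,"fingers":1.4},{"tx":0,"ty":0,"tz":0,"spin":0,"fingers":1.4},{"tx":0,"ty":0,"tz":0,"spin":0,"fingers":1.4}]'
python3 -m handwheel '[{"tx":0,"ty":0,"tz":0,"spin":0,"fingers":1.4},{"tx":0,"ty":0,"tz":0,"spin":0,"fingers":1.4},{"tx":0,"ty":0,"tz":0,"spin":0,"fingers":1.4},{"tx":0,"ty":0,"tz":-1,"spin":0,"fingers":1.4},{"tx":0,"ty":0,"tz":-2,"spin":0,"fingers":1.4}]'
python3 -m handwheel '[{"tx":0,"ty":0,"tz":-3,"spin":0,"fingers":1.4},{"tx":0,"ty":0,"tz":-3,"spin":0,"fingers":1.4},{"tx":0,"ty":0,"tz":-3,"spin":0,"fingers":1.4},{"tx":0,"ty":0,"tz":-3,"spin":0,"fingers":1.4},{"tx":0,"ty":0,"tz":-2.5,"spin":0,"fingers":1.4}]'
```

```text
clock: 18.27
ee_pos: [0.5968, -0.0032, 0.0768]
tcp_rot: [-0.002, 0.708, 0.706, -0.002]
force: [-1.0, 0.1, 0.1]
width: 0.59
clock: 18.68
ee_pos: [0.6001, -0.0023, 0.0814]
tcp_rot: [0.001, 0.707, 0.707, 0.001]
force: [1.1, -1.1, 1.9]
width: 0.215
clock: 19.1
ee_pos: [0.5966, -0.0015, 0.1084]
tcp_rot: [-0.002, 0.707, 0.707, -0.002]
force: [0.9, -0.7, -0.8]
width: 0.213
clock: 19.52
ee_pos: [0.5984, -0.0017, 0.2575]
tcp_rot: [-0.0, 0.707, 0.707, 0.0]
force: [-0.1, -0.7, -0.6]
width: 0.211
```

```bash
python3 -m handwheel '[{"tx":-3.3,"ty":-1.6,"tz":0,"spin":0,"fingers":1.4},{"tx":-3.3,"ty":-1.6,"tz":0,"spin":0,"fingers":1.4},{"tx":-3.3,"ty":-1.6,"tz":0,"spin":0,"fingers":1.4},{"tx":-3.3,"ty":-1.6,"tz":0,"spin":0,"fingers":1.4},{"tx":-3.3,"ty":-1.6,"tz":0,"spin":0,"fingers":1.4}]'
python3 -m handwheel '[{"tx":-3.3,"ty":-1.7,"tz":0,"spin":0,"fingers":1.4},{"tx":-3.3,"ty":-1.7,"tz":0,"spin":0,"fingers":1.4},{"tx":-3.3,"ty":-1.7,"tz":0,"spin":0,"fingers":1.4},{"tx":-3.4,"ty":-1.6,"tz":1,"spin":0,"fingers":1.4},{"tx":0,"ty":0,"tz":3,"spin":0,"fingers":1.4}]'
python3 -m handwheel '[{"tx":0,"ty":0,"tz":3,"spin":0,"fingers":1.4},{"tx":0,"ty":0,"tz":2,"spin":0,"fingers":1.4},{"tx":0,"ty":0,"tz":0,"spin":0,"fingers":1.4},{"tx":0,"ty":0,"tz":0,"spin":0,"fingers":1.4},{"tx":0,"ty":0,"tz":0,"spin":0,"fingers":1.4}]'
python3 - <<'E'
from h import *
w,C=shot('wrist','w12.png');o=pose()[0]['ee_pos'];print(o)
g=cv2.cvtColor(w,6)
# tray edges: project rows along world x at given y on z=.012 and print
for y in(-.24,-.22):
    xs=np.arange(.40,.51,.003);print(y,[(round(x,3),int(g[tuple(proj(C,(x,y,.012)).astype(int)[::-1])])) for x in xs if 0<=proj(C,(x,y,.012))[1]<480 and 0<=proj(C,(x,y,.012))[0]<640])
y=np.arange(-.26,-.15,.004);print([(round(v,3),int(g[tuple(proj(C,(.45,v,.012)).astype(int)[::-1])])) for v in y if 0<=proj(C,(.45,v,.012))[1]<480])
E
```

```text
clock: 19.93
ee_pos: [0.5174, -0.1677, 0.2553]
tcp_rot: [-0.001, 0.707, 0.707, -0.0]
force: [0.4, -1.5, -1.2]
width: 0.21
clock: 20.35
ee_pos: [0.451, -0.3063, 0.2183]
tcp_rot: [0.004, 0.709, 0.705, -0.001]
force: [0.5, -1.0, -1.2]
width: 0.211
clock: 20.77
ee_pos: [0.4525, -0.3001, 0.1664]
tcp_rot: [0.001, 0.707, 0.707, 0.0]
force: [0.3, 0.8, -0.8]
width: 0.21
[ 0.4528 -0.3003  0.1667]
-0.24 [(np.float64(0.4), 131), (np.float64(0.403), 133), (np.float64(0.406), 134), (np.float64(0.409), 131), (np.float64(0.412), 133), (np.float64(0.415), 223), (np.float64(0.418), 86), (np.float64(0.421), 221), (np.float64(0.424), 221), (np.float64(0.427), 220), (np.float64(0.43), 222), (np.float64(0.433), 220), (np.float64(0.436), 221), (np.float64(0.439), 221), (np.float64(0.442), 220), (np.float64(0.445), 222), (np.float64(0.448), 221), (np.float64(0.451), 222), (np.float64(0.454), 220), (np.float64(0.457), 221), (np.float64(0.46), 221), (np.float64(0.463), 221), (np.float64(0.466), 220), (np.float64(0.469), 221), (np.float64(0.472), 221), (np.float64(0.475), 220), (np.float64(0.478), 222), (np.fl
[... 1212 characters left out ...]
38)]
[(np.float64(-0.26), 221), (np.float64(-0.256), 221), (np.float64(-0.252), 222), (np.float64(-0.248), 221), (np.float64(-0.244), 223), (np.float64(-0.24), 221), (np.float64(-0.236), 221), (np.float64(-0.232), 221), (np.float64(-0.228), 222), (np.float64(-0.224), 221), (np.float64(-0.22), 221), (np.float64(-0.216), 221), (np.float64(-0.212), 221), (np.float64(-0.208), 221), (np.float64(-0.204), 221), (np.float64(-0.2), 219), (np.float64(-0.196), 221), (np.float64(-0.192), 220), (np.float64(-0.188), 220), (np.float64(-0.184), 226), (np.float64(-0.18), 221), (np.float64(-0.176), 136), (np.float64(-0.172), 138), (np.float64(-0.168), 128), (np.float64(-0.164), 132), (np.float64(-0.16), 142)]
```

The tray centre line is at x = 0.454, so the spring is well inside. Lower, release, and head up toward the large unit.

```bash
python3 -m handwheel '[{"tx":0,"ty":0,"tz":3,"spin":0,"fingers":1.4},{"tx":0,"ty":0,"tz":3,"spin":0,"fingers":1.4},{"tx":0,"ty":0,"tz":2.5,"spin":0,"fingers":1.4},{"tx":0,"ty":0,"tz":1.5,"spin":0,"fingers":1.4},{"tx":0,"ty":0,"tz":0.6,"spin":0,"fingers":1.4}]'
python3 -m handwheel '[{"tx":0,"ty":0,"tz":0.4,"spin":0,"fingers":1.4},{"tx":0,"ty":0,"tz":0.2,"spin":0,"fingers":1.4},{"tx":0,"ty":0,"tz":0,"spin":0,"fingers":1.4},{"tx":0,"ty":0,"tz":0,"spin":0,"fingers":1.4},{"tx":0,"ty":0,"tz":0,"spin":0,"fingers":1.4}]'
```

```text
clock: 21.23
ee_pos: [0.4518, -0.2995, 0.0582]
tcp_rot: [-0.001, 0.707, 0.707, -0.0]
force: [-0.5, -0.1, -1.0]
width: 0.209
clock: 21.65
ee_pos: [0.453, -0.3008, 0.0546]
tcp_rot: [0.001, 0.707, 0.707, 0.0]
force: [-1.4, 1.1, 6.5]
width: 0.21
```

```bash
python3 -m handwheel '[{"tx":0,"ty":0,"tz":-0.1,"spin":0,"fingers":1.4},{"tx":0,"ty":0,"tz":0,"spin":0,"fingers":2.5},{"tx":0,"ty":0,"tz":0,"spin":0,"fingers":3.5},{"tx":0,"ty":0,"tz":0,"spin":0,"fingers":4.5},{"tx":0,"ty":0,"tz":0,"spin":0,"fingers":4.5}]'
python3 -m handwheel '[{"tx":0,"ty":0,"tz":-1,"spin":0,"fingers":4.5},{"tx":0,"ty":0,"tz":-3,"spin":0,"fingers":4.5},{"tx":0,"ty":0,"tz":-3,"spin":0,"fingers":6},{"tx":0,"ty":0,"tz":-4,"spin":0,"fingers":6},{"tx":0,"ty":0,"tz":-4,"spin":0,"fingers":6}]'
python3 -m handwheel '[{"tx":0,"ty":0,"tz":-4,"spin":0,"fingers":6},{"tx":3.9,"ty":0.9,"tz":0,"spin":0,"fingers":6},{"tx":3.9,"ty":0.9,"tz":0,"spin":0,"fingers":6},{"tx":3.9,"ty":0.9,"tz":0,"spin":0,"fingers":6},{"tx":3.9,"ty":0.9,"tz":0,"spin":0,"fingers":6}]'
python3 -c "
from h import *
shot('wrist','w13.png');shot('scene','c13.png')"
python3 -m handwheel '[{"tx":3.9,"ty":0.9,"tz":0,"spin":0,"fingers":6},{"tx":3.9,"ty":0.9,"tz":0,"spin":0,"fingers":6},{"tx":3.9,"ty":0.9,"tz":0,"spin":0,"fingers":6},{"tx":3.9,"ty":0.9,"tz":0,"spin":0,"fingers":6},{"tx":3.9,"ty":0.9,"tz":0,"spin":0,"fingers":6}]'
python3 -m handwheel '[{"tx":3.9,"ty":0.9,"tz":0,"spin":0,"fingers":6},{"tx":3.9,"ty":0.9,"tz":0,"spin":0,"fingers":6},{"tx":3.9,"ty":0.9,"tz":0,"spin":0,"fingers":6},{"tx":3.9,"ty":0.9,"tz":0,"spin":0,"fingers":6},{"tx":3.9,"ty":0.9,"tz":0,"spin":0,"fingers":6}]'
python3 -m handwheel '[{"tx":0.9,"ty":0,"tz":3,"spin":0,"fingers":6},{"tx":0,"ty":0,"tz":2,"spin":0,"fingers":6},{"tx":0,"ty":0,"tz":0,"spin":0,"fingers":6},{"tx":0,"ty":0,"tz":0,"spin":0,"fingers":6},{"tx":0,"ty":0,"tz":0,"spin":0,"fingers":6}]'
python3 - <<'E'
from h import *
w,C=shot('wrist','w14.png');c,S=shot('scene','c14.png');o=pose()[0]['ee_pos'];print(o)
c13=cv2.imread('pics/c13.png')
cv2.imwrite('pics/v14.png',np.hstack([cv2.resize(w,(533,400)),np.vstack([cv2.resize(c[170:260,330:450],(267,200),interpolation=2),cv2.resize(c[310:420,160:306],(267,200),interpolation=2)])]))
E
```

```text
clock: 22.07
ee_pos: [0.452, -0.3, 0.054]
tcp_rot: [-0.0, 0.707, 0.707, -0.0]
force: [0.6, 1.0, 0.6]
width: 0.523
clock: 22.48
ee_pos: [0.4514, -0.2994, 0.206]
tcp_rot: [-0.001, 0.707, 0.707, -0.0]
force: [1.5, -1.1, 0.4]
width: 0.699
clock: 22.9
ee_pos: [0.488, -0.1425, 0.2451]
tcp_rot: [0.001, 0.707, 0.707, 0.0]
force: [0.9, 0.3, -0.4]
width: 0.699
clock: 23.42
ee_pos: [0.5331, 0.0525, 0.2448]
tcp_rot: [0.0, 0.707, 0.707, 0.0]
force: [1.4, -0.7, -0.4]
width: 0.705
clock: 23.83
ee_pos: [0.5781, 0.2476, 0.2447]
tcp_rot: [0.0, 0.707, 0.707, 0.0]
force: [1.8, -0.2, 0.2]
width: 0.705
clock: 24.25
ee_pos: [0.5786, 0.2544, 0.1955]
tcp_rot: [0.0, 0.707, 0.707, 0.001]
force: [0.3, -0.3, -0.5]
width: 0.701
[0.579  0.2545 0.196 ]
```

View pics/v14.png

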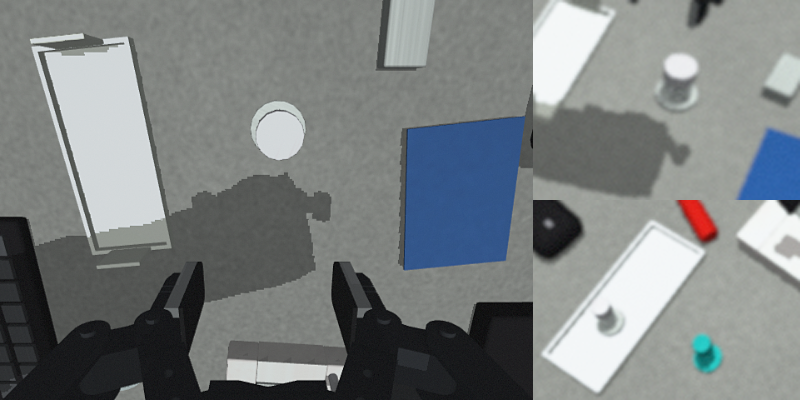

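The small unit stands upright in the plain tray. The large unit's cap is at (336,162) and about 59 px wide, so it is spring_38. The eared tray is at the left.

Run:
```python
from h import *
o,_=pose();C=cam('wrist');w=cv2.imread('pics/w14.png');g=cv2.cvtColor(w,6)
m=(cv2.absdiff(g,np.full_like(g,int(g[162,336])))<8).astype(np.uint8)
n,l,st,ce=cv2.connectedComponentsWithStats(m);k=l[162,336];print(ce[k],st[k])
p=(336,162);X=onz(C,p,.052);a=onz(C,(p[0]-29.5,p[1]),.052);b=onz(C,(p[0]+29.5,p[1]),.052);print(X,'diam',np.linalg.norm(a-b))
print('tri',tri(C,p,cam('scene'),(330+148*120/267,170+65*.45)))
print('d tx,ty',(X[1]-o['ee_pos'][1])*100,(X[0]-o['ee_pos'][0])*100)
print('eared',[onz(C,(x*1.2,y*1.2),.012)[:2] for x,y in((38,52),(130,38),(170,248),(93,253))])
```

```text
[335.7251 162.5242] [ 308  134   57   58 2503]
[0.588  0.3032 0.052 ] diam 0.03766938255106269
tri (array([0.588 , 0.3035, 0.0537]), np.float64(3.195096749488506e-05))
d tx,ty 4.875074790515849 0.904533249666617
eared [array([0.3912, 0.3653]), array([0.4676, 0.3756]), array([0.482 , 0.1878]), array([0.405 , 0.1825])]
```

```bash
python3 -m handwheel '[{"tx":2.5,"ty":0.5,"tz":0,"spin":0,"fingers":6},{"tx":2.4,"ty":0.4,"tz":0,"spin":0,"fingers":6},{"tx":0,"ty":0,"tz":2,"spin":0,"fingers":6},{"tx":0,"ty":0,"tz":2,"spin":0,"fingers":6},{"tx":0,"ty":0,"tz":0,"spin":0,"fingers":6}]'
python3 -m handwheel '[{"tx":0,"ty":0,"tz":0,"spin":0,"fingers":6},{"tx":0,"ty":0,"tz":0,"spin":0,"fingers":6},{"tx":0,"ty":0,"tz":0,"spin":0,"fingers":6},{"tx":0,"ty":0,"tz":0,"spin":0,"fingers":6},{"tx":0,"ty":0,"tz":0,"spin":0,"fingers":6}]'
python3 - <<'E'
from h import *
w,C=shot('wrist','w15.png');o=pose()[0]['ee_pos'];print(o)
g=cv2.cvtColor(w,6);p=proj(C,(.588,.3032,.052)).astype(int)
m=(cv2.absdiff(g,np.full_like(g,int(g[p[1],p[0]])))<8).astype(np.uint8)
n,l,st,ce=cv2.connectedComponentsWithStats(m);k=l[p[1],p[0]];print(p,ce[k],st[k],onz(C,ce[k],.052))
E
```

```text
clock: 24.77
ee_pos: [0.5858, 0.3033, 0.1517]
tcp_rot: [-0.001, 0.707, 0.707, -0.002]
force: [-0.9, 0.2, -1.5]
width: 0.704
clock: 25.18
ee_pos: [0.5875, 0.304, 0.1551]
tcp_rot: [0.0, 0.707, 0.707, 0.001]
force: [0.6, -0.3, 0.0]
width: 0.704
[0.5874 0.304  0.1548]
[323 257] [321.4523 258.1647] [ 291  232   63   55 2598] [0.5869 0.3027 0.052 ]
```

Well aligned. Go down 10.6 cm, grip and lift.

```bash
python3 -m handwheel '[{"tx":-0.1,"ty":0,"tz":3,"spin":0,"fingers":6},{"tx":0,"ty":0,"tz":3,"spin":0,"fingers":6},{"tx":0,"ty":0,"tz":2.5,"spin":0,"fingers":6},{"tx":0,"ty":0,"tz":1.5,"spin":0,"fingers":6},{"tx":0,"ty":0,"tz":0.6,"spin":0,"fingers":6}]'
python3 -m handwheel '[{"tx":0,"ty":0,"tz":0,"spin":0,"fingers":6},{"tx":0,"ty":0,"tz":0,"spin":0,"fingers":3.2},{"tx":0,"ty":0,"tz":0,"spin":0,"fingers":3.2},{"tx":0,"ty":0,"tz":0,"spin":0,"fingers":3.2},{"tx":0,"ty":0,"tz":0,"spin":0,"fingers":3.2}]'
python3 -m handwheel '[{"tx":0,"ty":0,"tz":0,"spin":0,"fingers":3.2},{"tx":0,"ty":0,"tz":0,"spin":0,"fingers":3.2},{"tx":0,"ty":0,"tz":0,"spin":0,"fingers":3.2},{"tx":0,"ty":0,"tz":-1,"spin":0,"fingers":3.2},{"tx":0,"ty":0,"tz":-2,"spin":0,"fingers":3.2}]'
python3 -m handwheel '[{"tx":0,"ty":0,"tz":-3,"spin":0,"fingers":3.2},{"tx":0,"ty":0,"tz":-3,"spin":0,"fingers":3.2},{"tx":0,"ty":0,"tz":-3,"spin":0,"fingers":3.2},{"tx":0,"ty":0,"tz":-3,"spin":0,"fingers":3.2},{"tx":0,"ty":0,"tz":0,"spin":0,"fingers":3.2}]'
```

```text
clock: 25.65
ee_pos: [0.5855, 0.3024, 0.0454]
tcp_rot: [-0.001, 0.707, 0.707, -0.002]
force: [0.4, -1.0, 1.0]
width: 0.705
clock: 26.07
ee_pos: [0.588, 0.3034, 0.0498]
tcp_rot: [0.001, 0.707, 0.707, 0.001]
force: [-1.4, 0.2, 7.2]
width: 0.426
clock: 26.48
ee_pos: [0.5856, 0.3024, 0.0771]
tcp_rot: [-0.001, 0.707, 0.707, -0.002]
force: [-0.7, 0.3, -0.3]
width: 0.425
clock: 26.9
ee_pos: [0.5898, 0.3041, 0.2058]
tcp_rot: [0.002, 0.707, 0.707, 0.005]
force: [1.2, 0.7, 0.2]
width: 0.427
```

```bash
python3 -m handwheel '[{"tx":-3.8,"ty":0.2,"tz":0,"spin":0,"fingers":3.2},{"tx":-3.8,"ty":0.2,"tz":0,"spin":0,"fingers":3.2},{"tx":-3.8,"ty":0.2,"tz":0,"spin":0,"fingers":3.2},{"tx":-3.8,"ty":0.2,"tz":0,"spin":0,"fingers":3.2},{"tx":-3.8,"ty":0.2,"tz":0,"spin":0,"fingers":3.2}]'
python3 -m handwheel '[{"tx":-3.8,"ty":0.1,"tz":0,"spin":0,"fingers":3.2},{"tx":-3.8,"ty":0,"tz":0,"spin":0,"fingers":3.2},{"tx":-3.8,"ty":0,"tz":0,"spin":0,"fingers":3.2},{"tx":0,"ty":0,"tz":3,"spin":0,"fingers":3.2},{"tx":0,"ty":0,"tz":3,"spin":0,"fingers":3.2}]'
python3 -m handwheel '[{"tx":0,"ty":0,"tz":2,"spin":0,"fingers":3.2},{"tx":0,"ty":0,"tz":1.5,"spin":0,"fingers":3.2},{"tx":0,"ty":0,"tz":0,"spin":0,"fingers":3.2},{"tx":0,"ty":0,"tz":0,"spin":0,"fingers":3.2},{"tx":0,"ty":0,"tz":0,"spin":0,"fingers":3.2}]'
python3 -c "
from h import *
print(pose()[0]['ee_pos'],pose()[0]['tcp_rot'])"
```

```text
clock: 27.32
ee_pos: [0.5967, 0.1114, 0.1987]
tcp_rot: [0.0, 0.707, 0.707, 0.0]
force: [0.9, -0.1, -1.5]
width: 0.426
clock: 27.73
ee_pos: [0.5997, -0.0038, 0.1396]
tcp_rot: [0.002, 0.708, 0.706, 0.002]
force: [1.1, 0.6, -1.5]
width: 0.422
clock: 28.15
ee_pos: [0.5988, -0.001, 0.1044]
tcp_rot: [0.001, 0.707, 0.707, 0.001]
force: [-0.2, -0.1, -0.6]
width: 0.423
[ 0.5988 -0.001   0.1044] [0.0007 0.7071 0.7072 0.0005]
```

```bash
python3 -m handwheel '[{"tx":0,"ty":0,"tz":0.8,"spin":0,"fingers":3.2},{"tx":0,"ty":0,"tz":0.7,"spin":0,"fingers":3.2},{"tx":0,"ty":0,"tz":0,"spin":0,"fingers":3.2},{"tx":0,"ty":0,"tz":0,"spin":0,"fingers":3.2},{"tx":0,"ty":0,"tz":0,"spin":0,"fingers":3.2}]'
python3 -m handwheel '[{"tx":0,"ty":0,"tz":0.2,"spin":0,"fingers":3.2},{"tx":0,"ty":0,"tz":0,"spin":0,"fingers":3.2},{"tx":0,"ty":0,"tz":0,"spin":0,"fingers":3.2},{"tx":0,"ty":0,"tz":0,"spin":0,"fingers":3.2},{"tx":0,"ty":0,"tz":0,"spin":0,"fingers":3.2}]'
python3 -m handwheel '[{"tx":0,"ty":0,"tz":0.2,"spin":0,"fingers":3.2},{"tx":0,"ty":0,"tz":0,"spin":0,"fingers":3.2},{"tx":0,"ty":0,"tz":0,"spin":0,"fingers":3.2},{"tx":0,"ty":0,"tz":0,"spin":0,"fingers":3.2},{"tx":0,"ty":0,"tz":0,"spin":0,"fingers":3.2}]'
```

```text
clock: 28.57
ee_pos: [0.598, -0.001, 0.0881]
tcp_rot: [-0.0, 0.707, 0.707, -0.0]
force: [0.6, 0.9, -0.5]
width: 0.42
clock: 28.98
ee_pos: [0.598, -0.001, 0.0861]
tcp_rot: [0.0, 0.707, 0.707, 0.0]
force: [0.3, 0.4, -0.7]
width: 0.426
clock: 29.4
ee_pos: [0.598, -0.001, 0.084]
tcp_rot: [0.0, 0.707, 0.707, 0.0]
force: [-0.0, 0.5, -0.9]
width: 0.425
```

```bash
python3 -m handwheel '[{"tx":0,"ty":0.1,"tz":0.15,"spin":0,"fingers":3.2},{"tx":0,"ty":0,"tz":0,"spin":0,"fingers":3.2},{"tx":0,"ty":0,"tz":0,"spin":0,"fingers":3.2},{"tx":0,"ty":0,"tz":0,"spin":0,"fingers":3.2},{"tx":0,"ty":0,"tz":0,"spin":0,"fingers":3.2}]'
python3 -m handwheel '[{"tx":0,"ty":0,"tz":0.1,"spin":0,"fingers":3.2},{"tx":0,"ty":0,"tz":0,"spin":0,"fingers":3.2},{"tx":0,"ty":0,"tz":0,"spin":0,"fingers":3.2},{"tx":0,"ty":0,"tz":0,"spin":0,"fingers":3.2},{"tx":0,"ty":0,"tz":0,"spin":0,"fingers":3.2}]'
```

```text
clock: 29.82
ee_pos: [0.599, -0.001, 0.0825]
tcp_rot: [-0.0, 0.707, 0.707, -0.0]
force: [0.3, -0.4, -1.2]
width: 0.427
clock: 30.23
ee_pos: [0.599, -0.001, 0.0815]
tcp_rot: [-0.0, 0.707, 0.707, -0.0]
force: [-0.8, -0.3, -0.3]
width: 0.425
```

Weight has come off, so it is on the plate. Release, rise, shut.

```bash
python3 -m handwheel '[{"tx":0,"ty":0,"tz":0,"spin":0,"fingers":4},{"tx":0,"ty":0,"tz":0,"spin":0,"fingers":5},{"tx":0,"ty":0,"tz":0,"spin":0,"fingers":6},{"tx":0,"ty":0,"tz":0,"spin":0,"fingers":6},{"tx":0,"ty":0,"tz":-0.5,"spin":0,"fingers":6}]'
python3 -m handwheel '[{"tx":0,"ty":0,"tz":-2,"spin":0,"fingers":6},{"tx":0,"ty":0,"tz":-2,"spin":0,"fingers":6},{"tx":0,"ty":0,"tz":-2,"spin":0,"fingers":6},{"tx":0,"ty":0,"tz":0,"spin":0,"fingers":0},{"tx":0,"ty":0,"tz":0,"spin":0,"fingers":0}]'
python3 -m handwheel '[{"tx":0,"ty":0,"tz":0,"spin":0,"fingers":0},{"tx":0,"ty":0,"tz":0,"spin":0,"fingers":0},{"tx":0,"ty":0,"tz":0,"spin":0,"fingers":0},{"tx":0,"ty":0,"tz":0,"spin":0,"fingers":0},{"tx":0,"ty":0,"tz":0,"spin":0,"fingers":0}]'
python3 - <<'E'
from h import *
w,C=shot('wrist','w16.png');c,_=shot('scene','c16.png');o=pose()[0]['ee_pos'];print(o)
g=cv2.cvtColor(w,6);p=proj(C,(.599,-.001,.084)).astype(int)
m=(cv2.absdiff(g,np.full_like(g,int(g[p[1],p[0]])))<8).astype(np.uint8)
n,l,st,ce=cv2.connectedComponentsWithStats(m);k=l[p[1],p[0]];print(p,ce[k],st[k],onz(C,(st[k][0]+st[k][2]/2,st[k][1]+st[k][3]/2),.084))
E
python3 -m handwheel '[{"tx":0,"ty":0,"tz":1.5,"spin":0,"fingers":0},{"tx":0,"ty":0,"tz":1,"spin":0,"fingers":0},{"tx":0,"ty":0,"tz":0.5,"spin":0,"fingers":0},{"tx":0,"ty":0,"tz":0,"spin":0,"fingers":0},{"tx":0,"ty":0,"tz":0,"spin":0,"fingers":0}]'
```

```text
clock: 30.65
ee_pos: [0.5984, -0.0009, 0.0859]
tcp_rot: [-0.001, 0.707, 0.707, -0.0]
force: [-0.5, -0.2, -1.5]
width: 0.705
clock: 31.07
ee_pos: [0.5999, -0.0011, 0.1479]
tcp_rot: [0.001, 0.707, 0.707, 0.001]
force: [0.3, 0.5, -1.1]
width: 0.432
clock: 31.48
ee_pos: [0.5987, -0.001, 0.1459]
tcp_rot: [-0.0, 0.707, 0.707, -0.0]
force: [-1.2, -1.0, 0.2]
width: -0.002
[ 0.5989 -0.001   0.1462]
[323 285] [312.8153 300.7532] [ 260  251  116  129 5838] [ 0.5962 -0.0172  0.084 ]
clock: 32.0
ee_pos: [0.5988, -0.001, 0.1163]
tcp_rot: [-0.0, 0.707, 0.707, -0.0]
force: [-0.1, 0.1, 0.6]
width: 0.002
```

```bash
python3 -m handwheel '[{"tx":0,"ty":0,"tz":0.5,"spin":0,"fingers":0},{"tx":0,"ty":0,"tz":0,"spin":0,"fingers":0},{"tx":0,"ty":0,"tz":0.3,"spin":0,"fingers":0},{"tx":0,"ty":0,"tz":0,"spin":0,"fingers":0},{"tx":0,"ty":0,"tz":0,"spin":0,"fingers":0}]'
python3 -m handwheel '[{"tx":0,"ty":0,"tz":0.3,"spin":0,"fingers":0},{"tx":0,"ty":0,"tz":0,"spin":0,"fingers":0},{"tx":0,"ty":0,"tz":0.3,"spin":0,"fingers":0},{"tx":0,"ty":0,"tz":0,"spin":0,"fingers":0},{"tx":0,"ty":0,"tz":0,"spin":0,"fingers":0}]'
python3 -m handwheel '[{"tx":0,"ty":0,"tz":0.3,"spin":0,"fingers":0},{"tx":0,"ty":0,"tz":0,"spin":0,"fingers":0},{"tx":0,"ty":0,"tz":0.1,"spin":0,"fingers":0},{"tx":0,"ty":0,"tz":0,"spin":0,"fingers":0},{"tx":0,"ty":0,"tz":0,"spin":0,"fingers":0}]'
```

```text
clock: 32.42
ee_pos: [0.599, -0.001, 0.1085]
tcp_rot: [-0.0, 0.707, 0.707, -0.0]
force: [0.1, 0.3, -0.7]
width: -0.0
clock: 32.83
ee_pos: [0.5993, -0.001, 0.1033]
tcp_rot: [0.0, 0.707, 0.707, 0.0]
force: [-1.9, -0.1, 9.5]
width: -0.0
clock: 33.25
ee_pos: [0.5994, -0.001, 0.0995]
tcp_rot: [0.0, 0.707, 0.707, 0.0]
force: [-2.6, 1.3, 10.6]
width: -0.0
```

```bash
python3 -m handwheel '[{"tx":0,"ty":0,"tz":0.15,"spin":0,"fingers":0},{"tx":0,"ty":0,"tz":0,"spin":0,"fingers":0},{"tx":0,"ty":0,"tz":0,"spin":0,"fingers":0},{"tx":0,"ty":0,"tz":0,"spin":0,"fingers":0},{"tx":0,"ty":0,"tz":0,"spin":0,"fingers":0}]'
python3 -m handwheel '[{"tx":0,"ty":0,"tz":0.08,"spin":0,"fingers":0},{"tx":0,"ty":0,"tz":0,"spin":0,"fingers":0},{"tx":0,"ty":0,"tz":0,"spin":0,"fingers":0},{"tx":0,"ty":0,"tz":0,"spin":0,"fingers":0},{"tx":0,"ty":0,"tz":0,"spin":0,"fingers":0}]'
python3 -m handwheel '[{"tx":0,"ty":0,"tz":0,"spin":0,"fingers":0},{"tx":0,"ty":0,"tz":0,"spin":0,"fingers":0},{"tx":0,"ty":0,"tz":0,"spin":0,"fingers":0},{"tx":0,"ty":0,"tz":0,"spin":0,"fingers":0},{"tx":0,"ty":0,"tz":0,"spin":0,"fingers":0}]'
python3 - <<'E'
from h import *
s,_=shot('side','s17.png');c,_=shot('scene','c17.png');w,_=shot('wrist','w17.png')
cv2.imwrite('pics/v17.png',np.vstack([np.hstack([cv2.resize(s[195:255,270:350],(400,300),interpolation=2),cv2.resize(c[292:346,358:430],(400,300),interpolation=2)]),np.hstack([cv2.resize(w,(400,300)),cv2.resize(cv2.imread('pics/c16.png')[240:360,270:430],(400,300),interpolation=2)])]))
E
```

```text
clock: 33.67
ee_pos: [0.5994, -0.001, 0.0981]
tcp_rot: [0.001, 0.707, 0.707, 0.0]
force: [-2.2, 0.4, 11.1]
width: -0.002
clock: 34.08
ee_pos: [0.5994, -0.001, 0.0973]
tcp_rot: [0.001, 0.707, 0.707, 0.0]
force: [-3.8, 0.5, 11.0]
width: 0.001
clock: 34.5
ee_pos: [0.5994, -0.001, 0.0973]
tcp_rot: [0.001, 0.707, 0.707, 0.0]
force: [-3.3, -0.1, 11.1]
width: 0.0
```

View pics/v17.png

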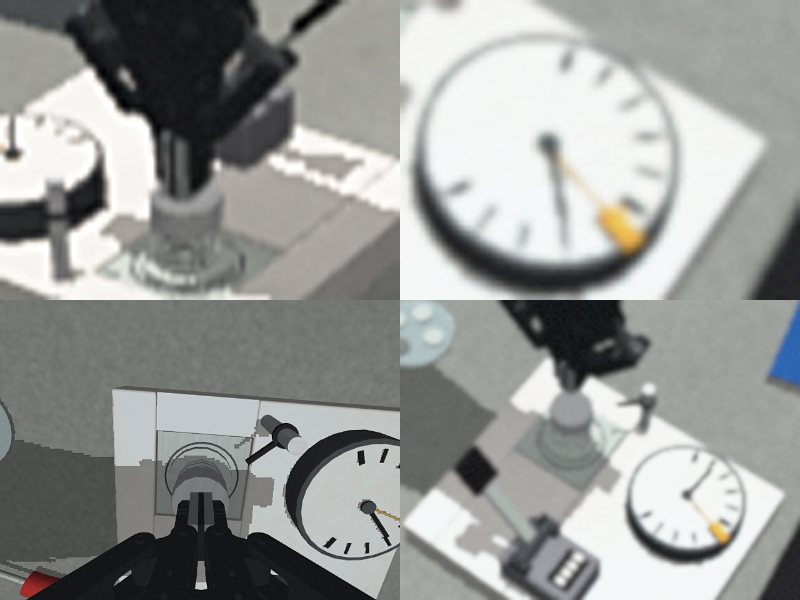

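The needle is again well clockwise of the brass tab at the mark, with the cap top level with the collar: pass. Hold a little more, let up, then do the lever as before.

```bash
python3 -m handwheel '[{"tx":0,"ty":0,"tz":0,"spin":0,"fingers":0},{"tx":0,"ty":0,"tz":0,"spin":0,"fingers":0},{"tx":0,"ty":0,"tz":0,"spin":0,"fingers":0},{"tx":0,"ty":0,"tz":0,"spin":0,"fingers":0},{"tx":0,"ty":0,"tz":0,"spin":0,"fingers":0}]'
python3 -m handwheel '[{"tx":0,"ty":0,"tz":-0.5,"spin":0,"fingers":0},{"tx":0,"ty":0,"tz":-0.7,"spin":0,"fingers":0},{"tx":0,"ty":0,"tz":-2,"spin":0,"fingers":0},{"tx":0,"ty":0,"tz":-3.5,"spin":0,"fingers":0},{"tx":0,"ty":0,"tz":-3.5,"spin":0,"fingers":0}]'
python3 -m handwheel '[{"tx":-3.8,"ty":-0.6,"tz":0,"spin":0,"fingers":0},{"tx":-3.8,"ty":-0.6,"tz":0,"spin":0,"fingers":0},{"tx":-3.9,"ty":-0.4,"tz":0,"spin":0,"fingers":0},{"tx":0,"ty":0,"tz":0,"spin":0,"fingers":0},{"tx":0,"ty":0,"tz":0,"spin":0,"fingers":0}]'
python3 -m handwheel '[{"tx":0,"ty":0,"tz":1,"spin":0,"fingers":0},{"tx":0,"ty":0,"tz":0.8,"spin":0,"fingers":0},{"tx":0,"ty":-0.1,"tz":0.4,"spin":0,"fingers":0},{"tx":0,"ty":-0.1,"tz":0.4,"spin":0,"fingers":0},{"tx":0,"ty":0,"tz":0,"spin":0,"fingers":0}]'
python3 -m handwheel '[{"tx":0,"ty":-0.3,"tz":0.8,"spin":0,"fingers":0},{"tx":0,"ty":-0.4,"tz":0.8,"spin":0,"fingers":0},{"tx":0,"ty":-0.4,"tz":0.8,"spin":0,"fingers":0},{"tx":0,"ty":-0.4,"tz":0.8,"spin":0,"fingers":0},{"tx":0,"ty":-0.3,"tz":0.8,"spin":0,"fingers":0}]'
python3 -m handwheel '[{"tx":0,"ty":-0.3,"tz":0.7,"spin":0,"fingers":0},{"tx":0,"ty":-0.2,"tz":0.7,"spin":0,"fingers":0},{"tx":0,"ty":-0.1,"tz":0.5,"spin":0,"fingers":0},{"tx":0,"ty":0,"tz":0.3,"spin":0,"fingers":0},{"tx":0,"ty":0,"tz":0,"spin":0,"fingers":0}]'
python3 -m handwheel '[{"tx":0,"ty":0,"tz":0.1,"spin":0,"fingers":0},{"tx":0,"ty":0,"tz":0.1,"spin":0,"fingers":0},{"tx":0,"ty":0,"tz":0.1,"spin":0,"fingers":0},{"tx":0,"ty":0,"tz":0,"spin":0,"fingers":0},{"tx":0,"ty":0,"tz":0,"spin":0,"fingers":0}]'
```

```text
clock: 35.07
ee_pos: [0.5994, -0.001, 0.0973]
tcp_rot: [0.001, 0.707, 0.707, 0.0]
force: [-3.1, 0.1, 11.3]
width: 0.004
clock: 35.48
ee_pos: [0.598, -0.0009, 0.1984]
tcp_rot: [-0.001, 0.707, 0.707, -0.001]
force: [1.3, -0.0, 0.3]
width: 0.002
clock: 35.9
ee_pos: [0.5827, -0.118, 0.1981]
tcp_rot: [0.0, 0.708, 0.706, 0.0]
force: [0.1, 0.4, -0.5]
width: -0.001
clock: 36.32
ee_pos: [0.5804, -0.115, 0.171]
tcp_rot: [-0.001, 0.707, 0.708, -0.0]
force: [0.9, 1.4, -0.5]
width: 0.0
clock: 36.73
ee_pos: [0.5621, -0.1158, 0.1313]
tcp_rot: [-0.0, 0.707, 0.707, -0.0]
force: [-1.4, 1.9, 2.4]
width: 0.004
clock: 37.15
ee_pos: [0.5565, -0.1159, 0.1095]
tcp_rot: [-0.001, 0.707, 0.707, -0.0]
force: [-1.0, 1.3, 1.8]
width: -0.004
clock: 37.57
ee_pos: [0.5569, -0.1161, 0.1073]
tcp_rot: [0.0, 0.707, 0.707, -0.0]
force: [-2.2, -0.0, 3.0]
width: -0.001
```

```bash
python3 -m handwheel '[{"tx":0,"ty":0,"tz":0.1,"spin":0,"fingers":0},{"tx":0,"ty":0,"tz":0,"spin":0,"fingers":0},{"tx":0,"ty":0,"tz":0.1,"spin":0,"fingers":0},{"tx":0,"ty":0,"tz":0,"spin":0,"fingers":0},{"tx":0,"ty":0,"tz":0.05,"spin":0,"fingers":0}]'
python3 -m handwheel '[{"tx":0,"ty":0,"tz":0,"spin":0,"fingers":0},{"tx":0,"ty":0,"tz":0,"spin":0,"fingers":0},{"tx":0,"ty":0,"tz":0,"spin":0,"fingers":0},{"tx":0,"ty":0,"tz":0,"spin":0,"fingers":0},{"tx":0,"ty":0,"tz":0,"spin":0,"fingers":0}]'
python3 -m handwheel '[{"tx":0,"ty":0.2,"tz":-1,"spin":0,"fingers":0},{"tx":0,"ty":0.5,"tz":-2,"spin":0,"fingers":0},{"tx":0,"ty":0.8,"tz":-2,"spin":0,"fingers":0},{"tx":0,"ty":0,"tz":-3,"spin":0,"fingers":0},{"tx":0,"ty":0,"tz":-2,"spin":0,"fingers":0}]'
python3 -m handwheel '[{"tx":3.8,"ty":0.9,"tz":0,"spin":0,"fingers":6},{"tx":3.8,"ty":0.9,"tz":0,"spin":0,"fingers":6},{"tx":3.9,"ty":0.9,"tz":0,"spin":0,"fingers":6},{"tx":0,"ty":0,"tz":0,"spin":0,"fingers":6},{"tx":0,"ty":0,"tz":0,"spin":0,"fingers":6}]'
python3 - <<'E'
from h import *
w,C=shot('wrist','w18.png');s,_=shot('side','s18.png');c,_=shot('scene','c18.png');print(pose()[0]['ee_pos'])
p=proj(C,(.599,-.001,.084));print(p);x,y=p.astype(int);g=cv2.cvtColor(w,6);print(g[y-42:y+43:6,x-42:x+43:6])
S=cv2.imread('pics/c16.png');d=cv2.absdiff(S,c)[300:330,285:310];print('lever diff scene',d.mean())
E
```

```text
clock: 37.98
ee_pos: [0.5571, -0.1161, 0.1054]
tcp_rot: [0.0, 0.707, 0.707, 0.0]
force: [-4.6, 0.4, 12.1]
width: 0.003
clock: 38.4
ee_pos: [0.5571, -0.1161, 0.1055]
tcp_rot: [0.0, 0.707, 0.707, 0.0]
force: [-4.7, 1.1, 11.9]
width: -0.001
clock: 38.82
ee_pos: [0.573, -0.1161, 0.2068]
tcp_rot: [0.001, 0.707, 0.707, 0.001]
force: [0.3, -0.5, 0.1]
width: 0.001
clock: 39.23
ee_pos: [0.5994, 0.0011, 0.2045]
tcp_rot: [0.0, 0.706, 0.708, 0.0]
force: [-0.1, -0.6, 0.0]
width: 0.693
[ 0.5989 -0.0017  0.2045]
[321.8127 249.3178]
[[170 171 147 184 169 176 176 102 177 176 173 154 178 176 169]
 [168 130  84 173 178 121  85 100  78 100 176 177 165  65 165]
 [172 112  91 106  93  80  80  79  79  77  89 171 173 170 166]
 [100 116 108 104  73 115 107 197 199 191  77 181 170 171 174]
 [109 115 105  71 124 120 126 127 125 130 189  70 114  98 113]
 [108  62 107 122 125 120 121 122 122 118 121 126 111 110 107]
 [108 107  92 124 122 121 125 123 124 124 123 120 103  32 107]
 [108 109  72 123 120 121 118 122 116 122 125 120  98 107 106]
 [110 108  94 122 117 122 123 124 122 122 118 117 109 106 106]
 [110 109 107 121 122 123 120 116 120 123 118 118 108 106 110]
 [108 108 107  94 120 120 122 118 121 120 118 107 106 102 105]
 [124 126 128 128 124 120 118 122 121 114 108 109 107 105 103]
 [123 126 126 128 126 126 126 127 127 124 126 128 126 126 127]
 [123 124 125 128 126 125 126 126 124 125 126 128 127 127 128]
 [125 124 123 126 128 124 126 127 125 125 124 129 127 126 111]]
lever diff scene 6.5471111111111115
```

The lever hit its stop at 12 N and sprang back, and the cap is centred. Pick it up and carry it to the plain tray at (0.454,-0.225).

```bash
python3 -m handwheel '[{"tx":0,"ty":0,"tz":3.5,"spin":0,"fingers":6},{"tx":0,"ty":0,"tz":3.5,"spin":0,"fingers":6},{"tx":0,"ty":0,"tz":3,"spin":0,"fingers":6},{"tx":0,"ty":0,"tz":1.6,"spin":0,"fingers":6},{"tx":0,"ty":0,"tz":0.6,"spin":0,"fingers":6}]'
python3 -m handwheel '[{"tx":0,"ty":0,"tz":0,"spin":0,"fingers":6},{"tx":0,"ty":0,"tz":0,"spin":0,"fingers":3.2},{"tx":0,"ty":0,"tz":0,"spin":0,"fingers":3.2},{"tx":0,"ty":0,"tz":0,"spin":0,"fingers":3.2},{"tx":0,"ty":0,"tz":0,"spin":0,"fingers":3.2}]'
python3 -m handwheel '[{"tx":0,"ty":0,"tz":0,"spin":0,"fingers":3.2},{"tx":0,"ty":0,"tz":0,"spin":0,"fingers":3.2},{"tx":0,"ty":0,"tz":0,"spin":0,"fingers":3.2},{"tx":0,"ty":0,"tz":-1,"spin":0,"fingers":3.2},{"tx":0,"ty":0,"tz":-2,"spin":0,"fingers":3.2}]'
python3 -m handwheel '[{"tx":0,"ty":0,"tz":-3,"spin":0,"fingers":3.2},{"tx":0,"ty":0,"tz":-3,"spin":0,"fingers":3.2},{"tx":0,"ty":0,"tz":-3,"spin":0,"fingers":3.2},{"tx":0,"ty":0,"tz":-3,"spin":0,"fingers":3.2},{"tx":0,"ty":0,"tz":-2.5,"spin":0,"fingers":3.2}]'
python3 -m handwheel '[{"tx":-3.2,"ty":-2.1,"tz":0,"spin":0,"fingers":3.2},{"tx":-3.2,"ty":-2.1,"tz":0,"spin":0,"fingers":3.2},{"tx":-3.2,"ty":-2.1,"tz":0,"spin":0,"fingers":3.2},{"tx":-3.2,"ty":-2.1,"tz":0,"spin":0,"fingers":3.2},{"tx":-3.2,"ty":-2.1,"tz":0,"spin":0,"fingers":3.2}]'
python3 -m handwheel '[{"tx":-3.2,"ty":-2.0,"tz":0,"spin":0,"fingers":3.2},{"tx":-3.2,"ty":-2.0,"tz":0,"spin":0,"fingers":3.2},{"tx":0,"ty":0,"tz":3,"spin":0,"fingers":3.2},{"tx":0,"ty":0,"tz":3,"spin":0,"fingers":3.2},{"tx":0,"ty":0,"tz":0,"spin":0,"fingers":3.2}]'
python3 -m handwheel '[{"tx":0,"ty":0,"tz":3,"spin":0,"fingers":3.2},{"tx":0,"ty":0,"tz":3,"spin":0,"fingers":3.2},{"tx":0,"ty":0,"tz":0,"spin":0,"fingers":3.2},{"tx":0,"ty":0,"tz":0,"spin":0,"fingers":3.2},{"tx":0,"ty":0,"tz":0,"spin":0,"fingers":3.2}]'
python3 - <<'E'
from h import *
w,C=shot('wrist','w19.png');s,_=shot('side','s19.png');c,_=shot('scene','c19.png');print(pose()[0]['ee_pos'])
S=cv2.imread('pics/c14.png');d=cv2.absdiff(S,c)
cv2.imwrite('pics/v19.png',np.hstack([cv2.resize(w,(400,300)),cv2.resize(c[300:450,140:340],(400,300),interpolation=2)]))
E
```

```text
clock: 39.8
ee_pos: [0.5969, -0.0022, 0.0797]
tcp_rot: [-0.002, 0.708, 0.706, -0.001]
force: [-0.6, -0.5, -1.1]
width: 0.704
clock: 40.22
ee_pos: [0.6001, -0.0014, 0.0842]
tcp_rot: [0.001, 0.707, 0.707, 0.001]
force: [0.6, -0.9, 2.3]
width: 0.426
clock: 40.63
ee_pos: [0.5966, -0.0004, 0.111]
tcp_rot: [-0.002, 0.707, 0.707, -0.002]
force: [-0.6, 0.2, -0.7]
width: 0.42
clock: 41.05
ee_pos: [0.5984, -0.0005, 0.2601]
tcp_rot: [-0.0, 0.707, 0.707, 0.0]
force: [1.1, -0.3, -0.5]
width: 0.42
clock: 41.47
ee_pos: [0.4922, -0.1614, 0.2579]
tcp_rot: [-0.001, 0.707, 0.707, 0.0]
force: [0.6, -0.8, -1.1]
width: 0.423
clock: 41.88
ee_pos: [0.4507, -0.2234, 0.1935]
tcp_rot: [-0.004, 0.708, 0.707, -0.0]
force: [-1.3, 1.1, -1.3]
width: 0.42
clock: 42.3
ee_pos: [0.4549, -0.2251, 0.1397]
tcp_rot: [0.001, 0.707, 0.707, 0.0]
force: [0.4, -0.6, -0.8]
width: 0.424
[ 0.4551 -0.2255  0.1396]
```

View pics/v19.png

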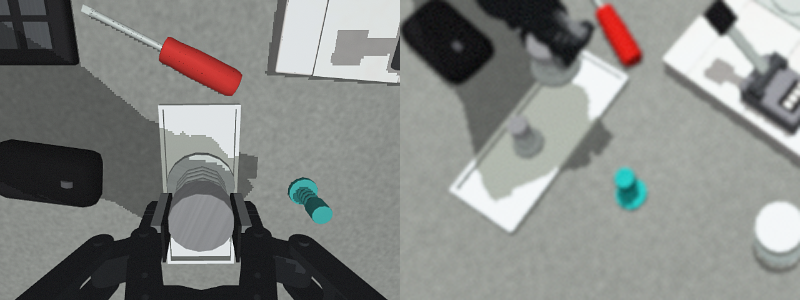

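The large unit is centred over the tray, and the small one stands clear behind it. Lower.

```bash
python3 -m handwheel '[{"tx":0,"ty":0,"tz":3,"spin":0,"fingers":3.2},{"tx":0,"ty":0,"tz":2.5,"spin":0,"fingers":3.2},{"tx":0,"ty":0,"tz":1.5,"spin":0,"fingers":3.2},{"tx":0,"ty":0,"tz":0.6,"spin":0,"fingers":3.2},{"tx":0,"ty":0,"tz":0,"spin":0,"fingers":3.2}]'
python3 -m handwheel '[{"tx":0,"ty":0,"tz":0.4,"spin":0,"fingers":3.2},{"tx":0,"ty":0,"tz":0,"spin":0,"fingers":3.2},{"tx":0,"ty":0,"tz":0.15,"spin":0,"fingers":3.2},{"tx":0,"ty":0,"tz":0,"spin":0,"fingers":3.2},{"tx":0,"ty":0,"tz":0,"spin":0,"fingers":3.2}]'
python3 -m handwheel '[{"tx":0,"ty":0,"tz":0.1,"spin":0,"fingers":3.2},{"tx":0,"ty":0,"tz":0,"spin":0,"fingers":3.2},{"tx":0,"ty":0,"tz":0,"spin":0,"fingers":3.2},{"tx":0,"ty":0,"tz":0,"spin":0,"fingers":3.2},{"tx":0,"ty":0,"tz":0,"spin":0,"fingers":3.2}]'
```

```text
clock: 42.87
ee_pos: [0.4537, -0.2248, 0.0614]
tcp_rot: [-0.001, 0.707, 0.707, -0.0]
force: [0.1, 0.4, -1.0]
width: 0.42
clock: 43.28
ee_pos: [0.4548, -0.2256, 0.0575]
tcp_rot: [0.001, 0.707, 0.707, 0.0]
force: [-3.1, -0.2, 8.4]
width: 0.422
clock: 43.7
ee_pos: [0.4548, -0.2256, 0.0566]
tcp_rot: [0.001, 0.707, 0.707, 0.0]
force: [-2.7, 0.3, 8.6]
width: 0.422
```

```bash
python3 -m handwheel '[{"tx":0,"ty":0,"tz":-0.2,"spin":0,"fingers":3.2},{"tx":0,"ty":0,"tz":0,"spin":0,"fingers":3.2},{"tx":0,"ty":0,"tz":0,"spin":0,"fingers":3.2},{"tx":0,"ty":0,"tz":0,"spin":0,"fingers":3.2},{"tx":0,"ty":0,"tz":0,"spin":0,"fingers":3.2}]'
python3 -m handwheel '[{"tx":0,"ty":0,"tz":0,"spin":0,"fingers":4},{"tx":0,"ty":0,"tz":0,"spin":0,"fingers":5},{"tx":0,"ty":0,"tz":0,"spin":0,"fingers":6},{"tx":0,"ty":0,"tz":0,"spin":0,"fingers":6},{"tx":0,"ty":0,"tz":-0.5,"spin":0,"fingers":6}]'
python3 -m handwheel '[{"tx":0,"ty":0,"tz":-2,"spin":0,"fingers":6},{"tx":0,"ty":0,"tz":-4,"spin":0,"fingers":6},{"tx":0,"ty":0,"tz":-4,"spin":0,"fingers":6},{"tx":0,"ty":0,"tz":-4,"spin":0,"fingers":6},{"tx":0,"ty":0,"tz":-4,"spin":0,"fingers":6}]'
python3 -m handwheel '[{"tx":4,"ty":0,"tz":0,"spin":0,"fingers":6},{"tx":4,"ty":0,"tz":0,"spin":0,"fingers":6},{"tx":4,"ty":0,"tz":0,"spin":0,"fingers":6},{"tx":4,"ty":0,"tz":0,"spin":0,"fingers":6},{"tx":4,"ty":0,"tz":0,"spin":0,"fingers":6}]'
python3 -m handwheel '[{"tx":0,"ty":0,"tz":0,"spin":0,"fingers":6},{"tx":0,"ty":0,"tz":0,"spin":0,"fingers":6},{"tx":0,"ty":0,"tz":0,"spin":0,"fingers":6},{"tx":0,"ty":0,"tz":0,"spin":0,"fingers":6},{"tx":0,"ty":0,"tz":0,"spin":0,"fingers":6}]'
python3 - <<'E'
from h import *
s,_=shot('side','s20.png');c,_=shot('scene','c20.png')
cv2.imwrite('pics/v20.png',np.hstack([c[100:480,120:520],cv2.resize(s[150:290,300:447],(399,380),interpolation=2)]))
E
```

```text
clock: 44.12
ee_pos: [0.4543, -0.2252, 0.0575]
tcp_rot: [0.0, 0.707, 0.707, 0.0]
force: [-0.5, 0.1, 5.8]
width: 0.425
clock: 44.53
ee_pos: [0.4534, -0.2246, 0.0616]
tcp_rot: [-0.001, 0.707, 0.707, -0.0]
force: [-0.4, 0.0, -0.3]
width: 0.702
clock: 44.95
ee_pos: [0.4535, -0.2246, 0.2445]
tcp_rot: [0.0, 0.707, 0.707, 0.0]
force: [1.6, -1.5, 0.1]
width: 0.705
clock: 45.37
ee_pos: [0.4535, -0.0233, 0.2427]
tcp_rot: [0.0, 0.707, 0.707, 0.0]
force: [1.3, 0.4, 0.0]
width: 0.703
clock: 45.78
ee_pos: [0.4541, -0.0261, 0.2422]
tcp_rot: [0.0, 0.708, 0.706, -0.0]
force: [-0.6, 0.7, 0.3]
width: 0.704
```

View pics/v20.png

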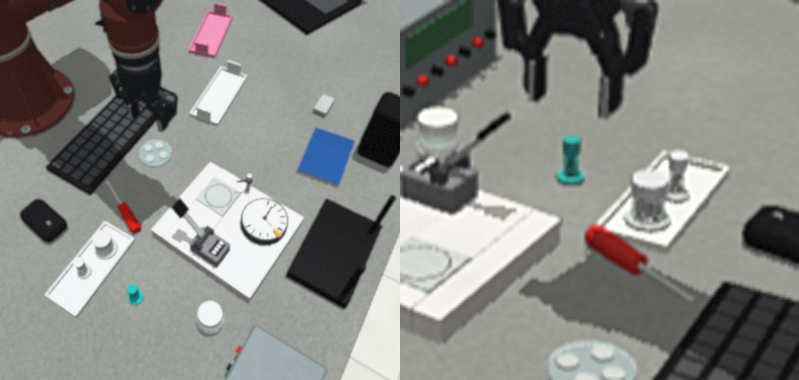

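Both units stand upright in the plain tray, the lever is back at rest, and the bystanders are unmoved. No third spring is in view. Handing in.

```bash
python3 -c "
from bench import r
print(r.job_done())"
```

```text
the job is handed in; nothing more can be done
None
```

I checked both springs on the bench, the 20 mm cap first and then the 38 mm. Both passed and now stand upright in the plain tray. I saw no 26 mm or 32 mm spring in any view. The job is handed in, at about 46 s of the 210 s allowed.

- **Pressing:** I pressed each cap to within about 0.5 mm of the 72 mm mark and held it there for over a second. Both times the needle stood about 0.7 rad past the brass limit hand.
- **Tally lever:** I swung it to its stop once per spring, with that spring still on the plate. I felt the stop as a force jump to 9 N for the first and 12 N for the second. It was seen back at rest in the last pictures.
- **Last checks:** the final two views showed both springs standing, the plate empty, and the other things and the turquoise look-alike apparently unmoved.
- **Disagreements:**
  - At the mark the wrist force read about 11 N while the needle showed roughly 14 N. I judged by the needle.
  - The needle's rest position did not quite line up with the dial's first tick, so I compared it directly with the limit hand.
  - The large spring met the tray floor at about 8 N before I eased up and let go.

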